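# Earth the capacitor unit and hold its dump lever

### The job

Make the capacitor unit safe: take the earthing probe out of its stand and touch its tip lightly on top of the broad brass terminal first, then on the narrow one, and put the probe back upright and fully down in the stand and let go of it. Only after that fold the safety catch flat, away from in front of the lever, then pull the lever by its cross-bar over towards the robot to its stop without ever forcing it against the catch. The lever springs back, so finish with the gripper still holding it at the stop, and leave the small samples and ware around the unit where they are.

Things in the scene. Friction and masses are not known exactly. Their poses are not given: they have to be found in the camera images.
- unit: The capacitor unit: grey box 150 (x) x 220 (y) x 70 mm high, fixed to the bench. Origin at the centre of its underside; at yaw 0 its own x points away from the robot, y to the left, z up; its yaw varies by up to 0.2 rad. Offsets of the other parts below are in this frame.
- stand: Fixed grey plastic block 56 x 56 x 55 mm with a 14 mm wide, 52 mm deep upright hole (mouth chamfered 3 mm) in the middle of its top. Origin at the centre of its underside.
- probe_grip (a point): Middle of the earthing probe's handle, on its axis, 95 mm above the tip; z axis from tip to handle end. The probe is loose, straight, 131 mm long, about 80 g, upright in the stand: shaft 8 mm thick, 48 mm long; above it a collar 26 mm wide from 48 to 54 mm, resting on the stand's top; then a round grey handle with black rings, 20 mm thick, to the end.
- probe_tip (a point): The probe's rounded tip: lowest point of the shaft, on the axis, z axis along the probe to the handle. With the probe in the stand it is 7 mm above the bench.
- broad_terminal_top (a point): Centre of the flat top of the broad terminal: upright brass stud 26 mm in diameter on a white round insulator, its top 100 mm above the bench. Fixed on the left of the unit's top; which of the two terminals is in front changes.
- narrow_terminal_top (a point): Centre of the flat top of the narrow terminal: upright brass stud 14 mm in diameter on the same white insulator, its top also 100 mm above the bench, 80 mm from the other one.
- broad_terminal: The broad terminal with its insulator, 30 mm high; origin at the centre of its underside.
- narrow_terminal: The narrow terminal with its insulator, 30 mm high; origin at the centre of its underside.
- catch_flap (a point): Point on the safety catch to push: mid-length, 45 mm above its hinge. A steel flap 48 mm long along the unit's x, 5 mm thick (bead 9 mm on its top edge), 62 mm high, upright in front of the lever's left leg, which its short pawl blocks. Hinge along the unit's x at y = +2, z = 80 mm, flap middle at x = -11 mm. Push its left face: it folds to the unit's right (-y), flat under the lever.
- catch (a joint): Angle of the safety catch: 0 upright (guarding, starts within 0.12), 1.45 rad folded down fully to the unit's right. Stiff (0.03 N m of friction), it stays where it is left.
- lever_grip (a point): Middle of the lever's cross-bar, on its axis; the point turns with the lever. The bar is round, black, 14 mm in diameter and 72 mm long, along the unit's y, between two steel legs 84 mm apart; 95 mm from the pivot. There is nothing under it that a pair of fingers would hit.
- lever_pivot (a point): Middle of the lever's hinge axis, fixed in the unit at x = +30, y = -40, z = +90 mm; the axis runs along the unit's y.
- lever (a joint): Angle of the U-shaped lever: 0 at rest (leaning 0.2 rad back from upright, away from the robot), 1.1 rad at the stop (leaning 0.9 rad forward, to the unit's -x). A spring drives it back to 0 (about 2.5 N at the bar at the start, 9.5 N at the stop). With the catch upright it is blocked after about 0.09 rad.
- petri_dish: Bystander: glass dish with lid, 67 mm wide, 17 mm high. Origin under its centre.
- vial: Bystander: small glass vial with black cap, 23 mm wide, 53 mm high. Origin under its centre.
- weight: Bystander: round steel weight, 42 mm wide, 24 mm high. Origin under its centre.
- resin_mount: Bystander: round black resin-mounted sample, 30 mm wide, 18 mm high. Origin under its centre.
Not all that is in view belongs to the job. Leave any blue or pink look-alike of the part that bears probe_grip alone.

How it is judged:
By the outcome, as a careful person would: the job done as asked, in the order asked, and still so for the second after the job is handed in, while the arm keeps its last pose, push and grip.
It also fails if it takes over 72 s, if anything falls off the work surface, if the arm or the gripper's body presses on something with over 40 N, if the wrist force passes 120 N, or if a joint passes its speed limit or range.

### The arm

A 6-joint arm with a two-finger parallel gripper is mounted at the origin on a cart in front of the work surface, level with it; the furniture and walls round the work are solid. World frame = base frame: x ahead of the robot, y to its left, z up, the work surface at z = 0. Lengths are in mm, angles in rad, forces in N, time in s.
With the tool pointing down it reaches from about 325 to 875 mm from the base axis. Payload 4.4 kg.
Tool frame: the origin (TCP) lies on the centre line of the jaws, within the pads' length; the fingertips stand 14 mm ahead of it and the grasp point (between the pads) lies 5 mm behind it (manip.tip_extent is the distance from the TCP to the fingertips, in mm); z points along the fingers, y is the direction in which the jaws open and shut (so a half turn about z gives the same grasp; the last joint's range is limited). The gripper opens to 85 mm and grips with 20 to 120 N. Pads are 22 mm wide; open, the fingers measure 114 mm over their backs; the gripper's body (76 mm by 85 mm) begins 54 mm behind the grasp point. The pads swing forward as they close: fully open they stand 13 mm farther back than shut.
Start: joints at [-1.381, 0.207, 1.542, -0, 1.393, -0.15], TCP at [192.176, -541.937, 245.282] pointing down, gripper open.
Joint ranges: [-2.73, 2.73], [-0.86, 2.22], [0.23, 2.46], [-1.11, 4.25], [0.08, 2.63], [-2.82, 2.82]. Speed limits (rad/s): [2.79, 2.79, 3.14, 3.14, 3.14, 3.14].

### API

Orientations are given as a unit quaternion [x, y, z, w].
In Python, from bench import manip gives the robot as it stands.
- The arm moves only by the shell command python3 -m jog 'ROWS' [FORCE]. ROWS is JSON, a list that holds one entry, the list of rows, each a list of 7 numbers: the closure, from 0 (fully open) to 1 (shut), then the shift along the tool's x, y, z in cm, then the turn, a rotation vector about the tool's x, y, z in rad. In form: [[[claw, x, y, z, wx, wy, wz], ...]]. A call has 1 to 5 rows; each row shifts and turns the commanded pose from where the row before left it, along the tool's axes as they then stand; what a row does not reach is not made up. A row lasts 1/10 s, in which the tool goes at most 50 mm and 8.59 degrees, less where a joint would pass 70% of its speed; a pose out of reach is approached as far as the arm can. A call is refused whole if a number of a shift passes 5 or a number of a turn 0.15, either way. A call with a gripper value outside its range is refused whole. The fingers move at their own pace and stop on an object; FORCE is the grip in N (left out, the last holds). Time passes only in rows, so rows that do not move let the fingers close. It gives the time, the measured TCP pose, the force and the opening at its end, in the units of the state.
- manip.sense(): the state, without advancing time (a new reading comes with each control period).
- manip.camera(name): name is "scene" or "side" or "wrist"; returns the picture (420x560x3 uint8, red, green, blue); there is no depth.
- manip.camera_params(name): a dict with "fx", "fy", "cx", "cy" (pixels), "R" (3x3) and "t" (3): a world point X has camera coordinates R X + t. Camera axes: x right, y down, z forward; pixel columns grow to the right and rows downward; lengths in mm; the calibration is good to about 2 mm. The wrist camera is an equidistant fisheye: a pixel r from the principal point sees the ray r / f radians off the axis. A picture is of the moment at which its call begins: read the wrist's pose just before it. camera_params takes no time and is no camera call; for the wrist camera it gives the pose at the moment of the call.
- manip.close_job(): hands the job in, once; it reports no verdict.
The state is a dict: "clock": time; "qpos": joint angles; "joint_vel": joint speeds; "joint_efforts": joint torques, N m; "eef_pos": TCP position; "ee_rot": TCP orientation; "force": force on the tool from outside, world axes, zero at the start; "torque": the same for the moment, N m; "gripper_width": opening from 0.0 (shut) to 1.0 (fully open).
Only numpy, scipy, OpenCV 4.12 (cv2) and the standard library are available. Lean on these libraries where they do the work, as an engineer would, in place of code of your own. Each camera call takes 0.05 s, during which the arm holds its last target.

## Working session

There is one attempt and no reset: what is moved stays moved. The work goes in short steps, Python scripts to look and compute and a shell command to move; the robot and the scene stay as the last step left them, time stands still between calls to the robot, and variables do not carry over. Pictures are saved under pics/ and viewed, and the job is handed in when it is done.

```bash
ls; mkdir -p pics; python3 - <<'E'
from bench import manip
import cv2
print(manip.sense())
for n in ("scene","side","wrist"):
    p=manip.camera_params(n); print(n,{k:(v if not hasattr(v,'tolist') else v.tolist()) for k,v in p.items()})
    cv2.imwrite(f"pics/a_{n}.png",cv2.cvtColor(manip.camera(n),cv2.COLOR_RGB2BGR))
E
```

```text
pics
{'clock': 0.0, 'qpos': array([-1.38050848e+00,  2.07416280e-01,  1.54294356e+00, -1.29604431e-05,
        1.39347754e+00, -1.50451825e-01]), 'joint_vel': array([ 7.68368220e-04, -6.38525744e-04,  2.54088963e-04, -4.22581511e-04,
        6.68198419e-05,  8.63585232e-05]), 'joint_efforts': array([-1.12649184e-04, -3.83035862e+01, -2.91593242e+01, -3.64090556e-04,
        1.05158615e-02, -8.37616312e-06]), 'eef_pos': array([ 192.03152013, -541.23045688,  244.13274688]), 'ee_rot': array([ 9.85521314e-01,  1.69547871e-01, -2.87298443e-05, -1.12201442e-03]), 'force': array([-0.51689065, -0.10682933,  0.20655216]), 'torque': array([ 0.0248175 , -0.06759584, -0.01105697]), 'gripper_width': 1.003533229366106}
scene {'fx': 483.96123642982167, 'fy': 483.96123642982167, 'cx': 280.4814111422948, 'cy': 208.7379595568167, 'R': [[-0.8934120472970906, -0.4491662962216605, -0.008034431089786869], [-0.309100885769974, 0.6275970454383628, -0.7145478227335487], [0.3259931842242082, -0.6359021834335474, -0.6995404612628268]], 't': [394.3808911327804, 291.1987748136981, 1261.2926801355925]}
side {'fx': 533.7803063478854, 'fy': 533.7803063478854, 'cx': 271.7268467861679, 'cy': 204.51676461112723, 'R': [[0.8236944767357527, -0.5664884843293407, -0.02486375106980329], [-0.31961268860760067, -0.42761522509625755, -0.8455725566424787], [0.4683749974924321, 0.7044402149140288, -0.5332812066216482]], 't': [-445.79788675667265, 201.45429888075918, 1406.0544114522897]}
wrist {'fx': 325.19226210127806, 'fy': 325.19226210127806, 'cx': 281.9605829351174, 'cy': 215.83849816536895, 'R': [[0.3338033786929367, -0.9426382061401898, -0.0029183382235193206], [-0.904186432377059, -0.3210591798441482, 0.2817230884096139], [-0.26649990596326334, -0.09140139694014442, -0.9594913156245677]], 't': [-573.6695084501664, -35.57168674166546, 380.0514852234182]}
```

View pics/a_scene.png

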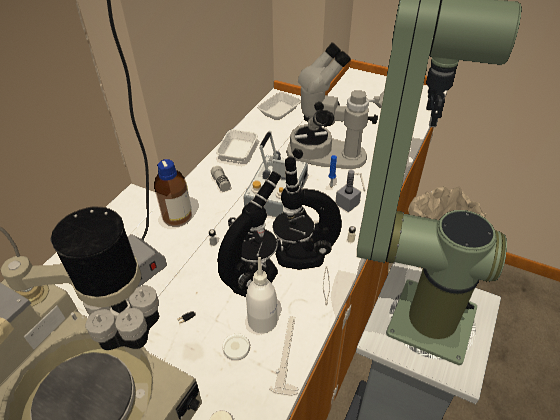

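View pics/a_side.png

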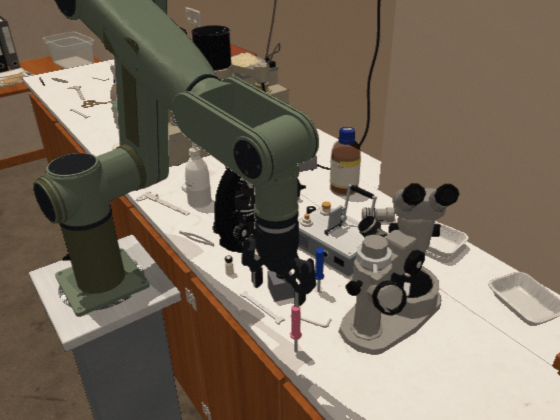

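View pics/a_wrist.png

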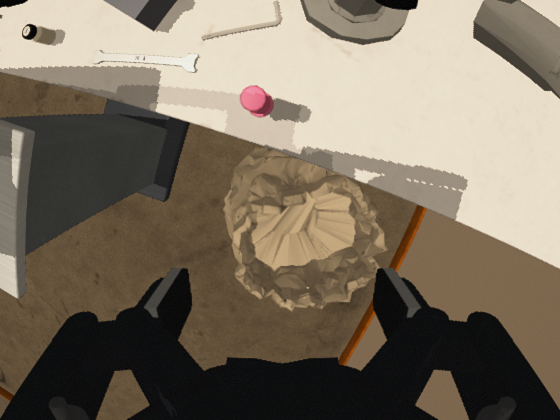

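```bash
python3 - <<'E'
import cv2
a=cv2.imread("pics/a_scene.png")[110:260,200:400]; cv2.imwrite("pics/a_c1.png",cv2.resize(a,None,fx=4,fy=4,interpolation=cv2.INTER_CUBIC))
a=cv2.imread("pics/a_side.png")[160:310,200:400]; cv2.imwrite("pics/a_c2.png",cv2.resize(a,None,fx=4,fy=4,interpolation=cv2.INTER_CUBIC))
E
```

```text
(no output)
```

View pics/a_c1.png

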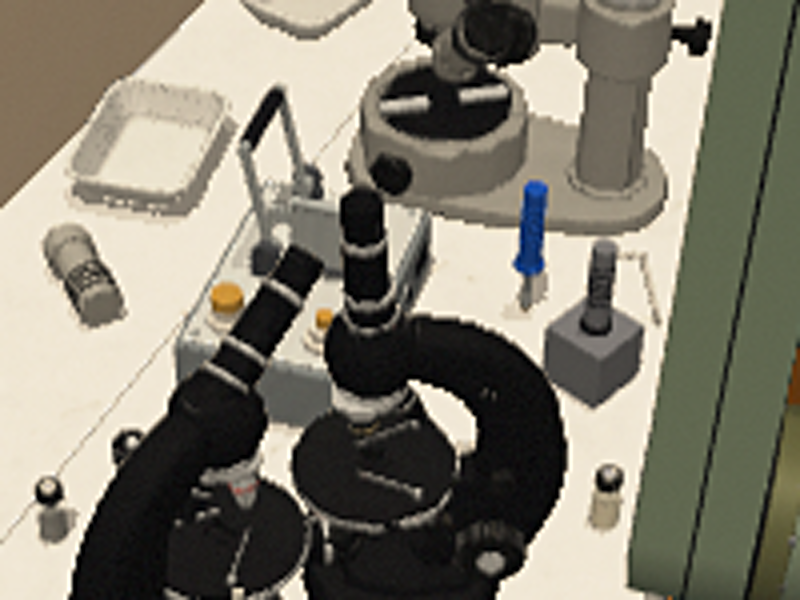

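View pics/a_c2.png

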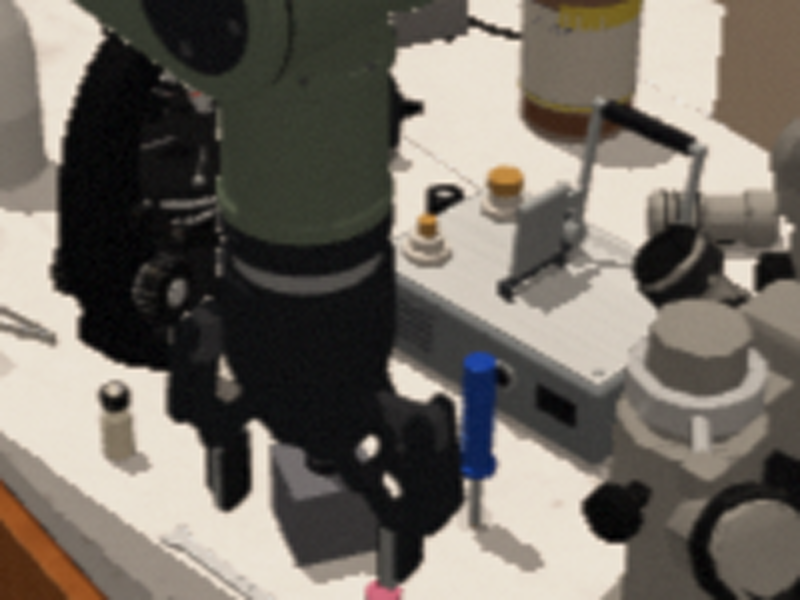

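```bash
cat > h.py <<'E'
import numpy as np, cv2
from bench import manip
from scipy.spatial.transform import Rotation as Rot
P={}
def ray(n,u,v,p=None):
    p=p or manip.camera_params(n); R=np.array(p["R"]);t=np.array(p["t"])
    x=(u-p["cx"]);y=(v-p["cy"])
    if n=="wrist":
        r=np.hypot(x,y); th=r/p["fx"]; d=np.array([x/r*np.sin(th),y/r*np.sin(th),np.cos(th)]) if r>0 else np.array([0,0,1.])
    else: d=np.array([x/p["fx"],y/p["fy"],1.]); d/=np.linalg.norm(d)
    return -R.T@t, R.T@d
def atz(n,u,v,z,p=None):
    c,d=ray(n,u,v,p); return c+d*(z-c[2])/d[2]
def tri(obs):
    A=np.zeros((3,3));b=np.zeros(3)
    for o in obs:
        c,d=ray(*o); M=np.eye(3)-np.outer(d,d);A+=M;b+=M@c
    X=np.linalg.solve(A,b); return X,[float(np.linalg.norm((np.eye(3)-np.outer(ray(*o)[1],ray(*o)[1]))@(X-ray(*o)[0]))) for o in obs]
def proj(n,X,p=None):
    p=p or manip.camera_params(n); c=np.array(p["R"])@np.array(X,float)+np.array(p["t"])
    if n=="wrist":
        r=np.hypot(c[0],c[1]);th=np.arctan2(r,c[2]);k=p["fx"]*th/max(r,1e-9);return p["cx"]+k*c[0],p["cy"]+k*c[1]
    return p["cx"]+p["fx"]*c[0]/c[2],p["cy"]+p["fy"]*c[1]/c[2]
def snap(n,f):
    p=manip.camera_params(n); im=cv2.cvtColor(manip.camera(n),cv2.COLOR_RGB2BGR); cv2.imwrite("pics/"+f+".png",im)
    import pickle; pickle.dump(p,open("pics/"+f+".pkl","wb")); return im,p
def crop(im,x0,x1,y0,y1,f,k=4): cv2.imwrite("pics/"+f+".png",cv2.resize(im[y0:y1,x0:x1],None,fx=k,fy=k,interpolation=cv2.INTER_CUBIC))
def st():
    s=manip.sense(); R=Rot.from_quat(s["ee_rot"]).as_matrix()
    print("t",round(s["clock"],2),"pos",np.round(s["eef_pos"],1),"z",np.round(R[:,2],3),"x",np.round(R[:,0],3),"F",np.round(s["force"],1),"T",np.round(s["torque"],2),"w",round(s["gripper_width"],3),"q",np.round(s["qpos"],2)); return s,R
E
python3 - <<'E'
from h import *
np.set_printoptions(precision=1,suppress=True)
C=lambda x,y:(200+x/4,110+y/4)
S=lambda x,y:(200+x/4,160+y/4)
print("stand", atz("scene",*C(594,332),55), "stand side",atz("side",*S(320,465),55))
print("broad",atz("scene",*C(228,292),100),atz("side",*S(505,173),100),tri([("scene",*C(228,292)),("side",*S(505,173))]))
print("narrow",atz("scene",*C(325,316),100),atz("side",*S(428,220),100),tri([("scene",*C(325,316)),("side",*S(428,220))]))
print("bar L/R scene-side", tri([("scene",*C(247,145)),("side",*S(605,105))]),tri([("scene",*C(278,92)),("side",*S(697,150))]))
print("probe top",tri([("scene",*C(606,245)),]*1+[("scene",*C(606,245))]) if 0 else atz("scene",*C(606,247),138))
print("blue top",tri([("scene",*C(537,185)),("side",*S(480,358))]))
print("pink", [atz("side",296,308,131)], atz("side",296,350,0))
print("eyepiece tops", tri([("scene",*C(362,195)),("side",*S(362,195))]))
print("unit corners side z70", atz("side",*S(600,385),70), atz("side",*S(398,262),70))
print("flap top edges side", atz("side",*S(515,205),142),atz("side",*S(575,185),142))
print("stereo scope knob scene", atz("scene",*C(370,60),120))
print("black scope right top scene",atz("scene",*C(362,195),200),atz("scene",*C(420,400),60))
E
```

```text
stand [ 353.9 -306.5   55. ] stand side [ 351.2 -314.8   55. ]
broad [ 610.9 -176.6  100. ] [ 611.6 -175.3  100. ] (array([ 610.8, -176.1,  100.6]), [0.1609332180050981, 0.16093321800505825])
narrow [ 530.9 -185.   100. ] [ 530.8 -190.7  100. ] (array([ 532.6, -187.8,   97.4]), [0.40888935070492494, 0.4088893507049478])
bar L/R scene-side (array([ 631.4, -251.7,  184.4]), [0.2699983463521642, 0.26999834635217235]) (array([ 643.6, -327. ,  181.8]), [0.013446207854237894, 0.013446207853989504])
probe top [ 354.4 -312.5  138. ]
blue top (array([ 433.1, -367. ,  132.4]), [0.28707741474747256, 0.2870774147474251])
pink [array([ 267.6, -493.1,  131. ])] [ 270.7 -488.8    0. ]
eyepiece tops (array([ 488.6, -215. ,  177.9]), [34.94621900011666, 34.94621900011666])
unit corners side z70 [ 529.8 -370.6   70. ] [ 509.9 -184.3   70. ]
flap top edges side [ 548.2 -260.8  142. ] [ 595.7 -265.7  142. ]
stereo scope knob scene [ 635.  -480.5  120. ]
black scope right top scene [ 515.8 -217.2  200. ] [ 443.4 -171.2   60. ]
```

```bash
python3 -m jog '[[[0,3.28,-2.34,-1.2,0,0,0],[0,3.28,-2.34,-1.2,0,0,0],[0,3.28,-2.34,-1.2,0,0,0],[0,3.28,-2.34,-1.2,0,0,0],[0,3.28,-2.34,-1.2,0,0,0]]]'; python3 - <<'E'
from h import *
st()
snap("wrist","b_w");snap("side","b_s");snap("scene","b_sc")
E
```

```text
clock: 0.65
eef_pos: [308.2, -375.3, 305.4]
ee_rot: [0.986, 0.169, -0.0, -0.0]
force: [0.2, 0.3, -0.6]
gripper_width: 1.0
t 0.65 pos [ 308.2 -375.3  305.4] z [-0.     0.001 -1.   ] x [0.943 0.334 0.   ] F [ 0.2  0.3 -0.6] T [-0.03 -0.06 -0.06] w 1.0 q [-1.06 -0.03  1.67  0.    1.5   0.17]
```

View pics/b_w.png

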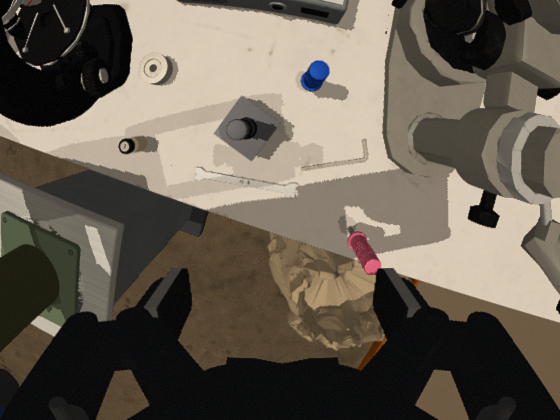

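View pics/b_s.png

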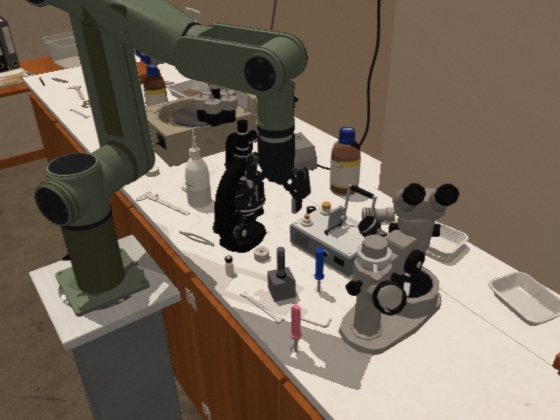

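```bash
python3 - <<'E'
import cv2,numpy as np
from h import crop
w=cv2.imread("pics/b_w.png");s=cv2.imread("pics/b_s.png")
a=cv2.resize(w[80:170,195:295],None,fx=4,fy=4,interpolation=cv2.INTER_CUBIC);b=cv2.resize(s[235:325,235:335],None,fx=4,fy=4,interpolation=cv2.INTER_CUBIC)
cv2.imwrite("pics/b_c.png",np.hstack([a,b]))
crop(s,190,400,110,260,"b_c2",3.8)
E
```

```text
(no output)
```

View pics/b_c.png

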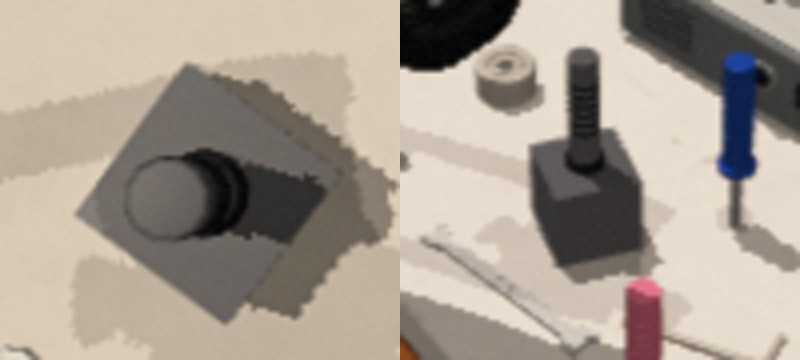

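View pics/b_c2.png

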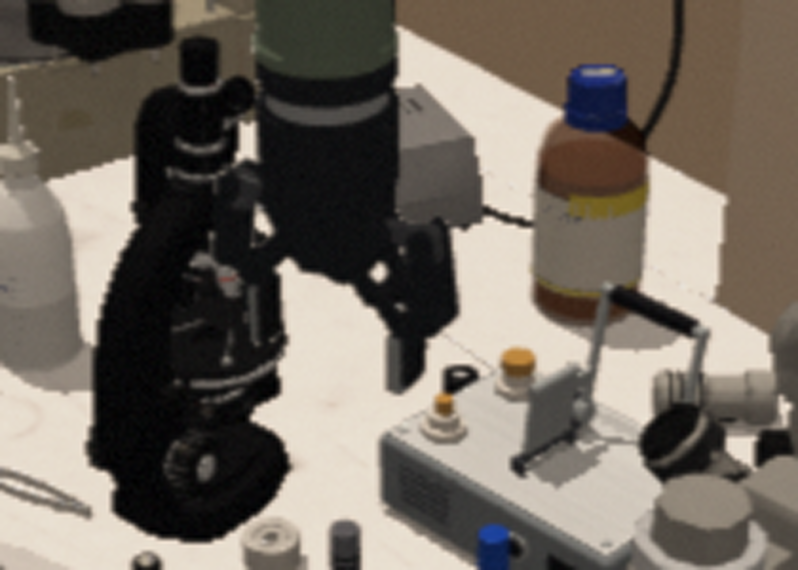

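View pics/b_sc.png

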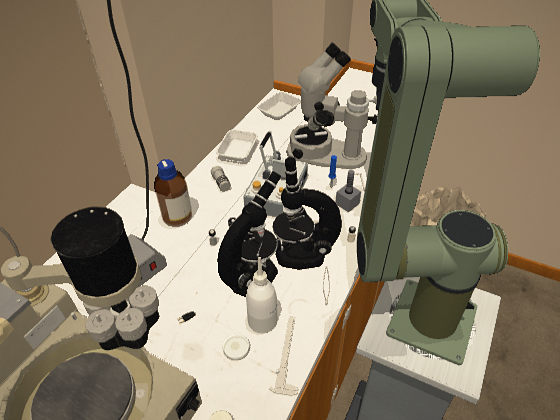

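```bash
python3 - <<'E'
from h import *
import pickle
np.set_printoptions(precision=1,suppress=True)
pw=pickle.load(open("pics/b_w.pkl","rb"))
print("probe top w",atz("wrist",237.5,129.5,138,pw),"stand w",atz("wrist",246.9,128.5,55,pw))
# side: probe top crop (183-?)
print("probe top side",atz("side",235+(584-400)/4,235+57/4,138), "stand top side",[atz("side",235+(x-400)/4,235+y/4,55) for x,y in ((530,146),(613,130),(641,182),(552,205))])
c=[atz("side",235+(x-400)/4,235+y/4,55) for x,y in ((530,146),(613,130),(641,182),(552,205))]; print(np.mean(c,0))
print("stand w corners",[atz("wrist",195+x/4,80+y/4,55,pw) for x,y in ((187,64),(77,214),(226,323),(340,176))])
print("scope tip",tri([("scene",291,162),("side",242.6,122)]))
print("scope2 tip scene/side?",tri([("scene",277,175),("side",242.6,122)]))
E
```

```text
probe top w [ 357.9 -314.7  138. ] stand w [ 357.2 -314.6   55. ]
probe top side [ 354.5 -316.7  138. ] stand top side [array([ 336.6, -281.3,   55. ]), array([ 387.7, -299.3,   55. ]), array([ 372. , -349.9,   55. ]), array([ 316. , -335.3,   55. ])]
[ 353.1 -316.4   55. ]
stand w corners [array([ 391.4, -296.5,   55. ]), array([ 339.7, -279.7,   55. ]), array([ 323. , -331.8,   55. ]), array([ 374.5, -349.1,   55. ])]
scope tip (array([430.7, -39.3, 348.6]), [1.9239779626667055, 1.9239779626665585])
scope2 tip scene/side? (array([451.4,  -2. , 329.2]), [3.3773378332381796, 3.3773378332384465])
```

```bash
python3 -m jog '[[[0,2.2,-1.4,2.2,0,0,0],[0,2.2,-1.4,2.2,0,0,0],[0,2.1,-1.3,2.2,0,0,0],[0,0,0,2.2,0,0,0],[0,0,0,0,0,0,0]]]'; python3 - <<'E'
from h import *
st()
im,p=snap("wrist","c_w");s,_=snap("side","c_s")
crop(s,215,345,190,320,"c_c",4.5)
E
```

```text
clock: 1.3
eef_pos: [353.1, -314.6, 213.1]
ee_rot: [0.986, 0.17, -0.002, -0.004]
force: [0.4, -0.2, 0.2]
gripper_width: 0.997
t 1.3 pos [ 353.1 -314.6  213.1] z [-0.006  0.007 -1.   ] x [ 0.942  0.334 -0.003] F [ 0.4 -0.2  0.2] T [0.   0.01 0.01] w 0.997 q [-0.91  0.02  1.81 -0.    1.31  0.32]
```

View pics/c_w.png

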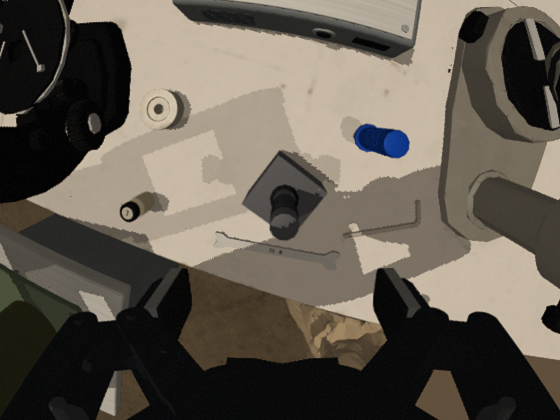

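View pics/c_c.png

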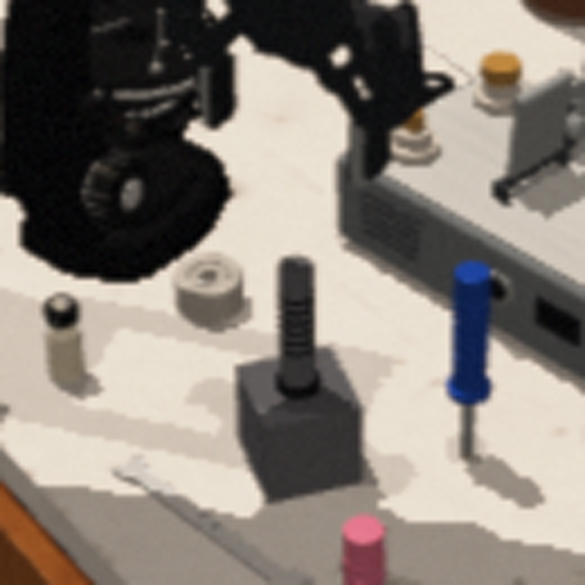

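```bash
python3 - <<'E'
from h import *
import pickle
np.set_printoptions(precision=1,suppress=True)
p=pickle.load(open("pics/c_w.pkl","rb"))
crop(cv2.imread("pics/c_w.png"),230,350,140,250,"c_c2",5)
print(atz("wrist",285,229,138,p),atz("wrist",285,200,58,p),[atz("wrist",x,y,55,p) for x,y in ((283,150),(328,184),(242,203))])
E
```

```text
[ 356.7 -314.7  138. ] [ 356.8 -314.7   58. ] [array([ 398.2, -298.1,   55. ]), array([ 383.2, -346.4,   55. ]), array([ 340.3, -278.8,   55. ])]
```

View pics/c_c2.png

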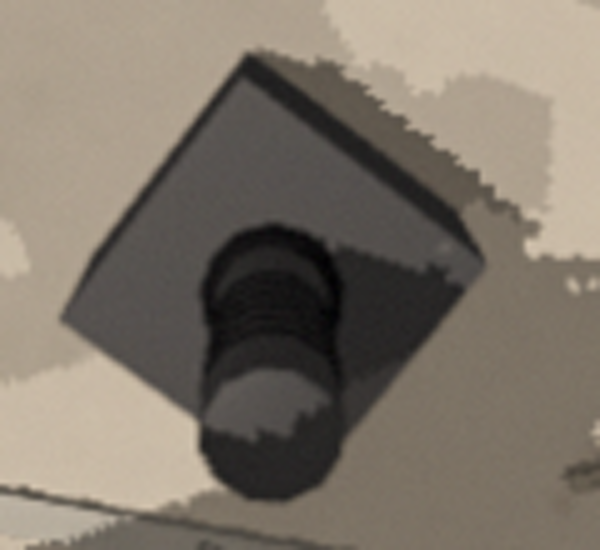

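```bash
python3 -m jog '[[[0,0.2,0.1,3,0,0,0],[0,0.2,0,3,0,0,0],[0,0,0,2.5,0,0,0],[0,0,0,1.5,0,0,0],[0,0,0,0,0,0,0]]]'; python3 - <<'E'
from h import *
import pickle
np.set_printoptions(precision=1,suppress=True)
p=pickle.load(open("pics/c_w.pkl","rb"))
print(atz("wrist",284,226.4,138,p),atz("wrist",284.4,199,58,p))
st()
im,p=snap("wrist","d_w");s,_=snap("side","d_s")
crop(s,215,345,190,320,"d_c",4.5)
E
```

```text
clock: 1.9
eef_pos: [358.2, -316.3, 116.3]
ee_rot: [0.986, 0.169, -0.001, -0.001]
force: [0.8, 0.3, 0.2]
gripper_width: 1.001
[ 358.2 -313.5  138. ] [ 357.5 -313.9   58. ]
t 1.9 pos [ 358.2 -316.3  116.3] z [-0.  0. -1.] x [ 0.9  0.3 -0. ] F [0.8 0.3 0.2] T [ 0. -0. -0.] w 1.001 q [-0.9  0.2  1.9 -0.   1.1  0.3]
```

View pics/d_w.png

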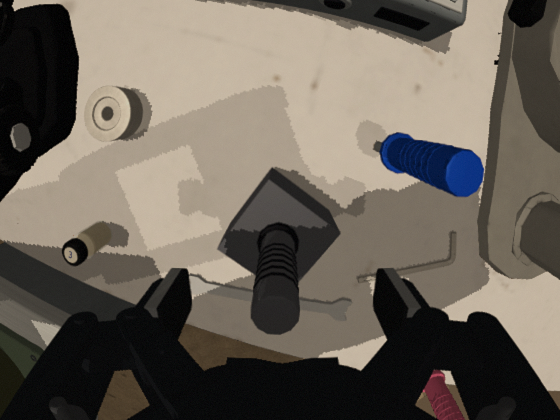

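View pics/d_c.png

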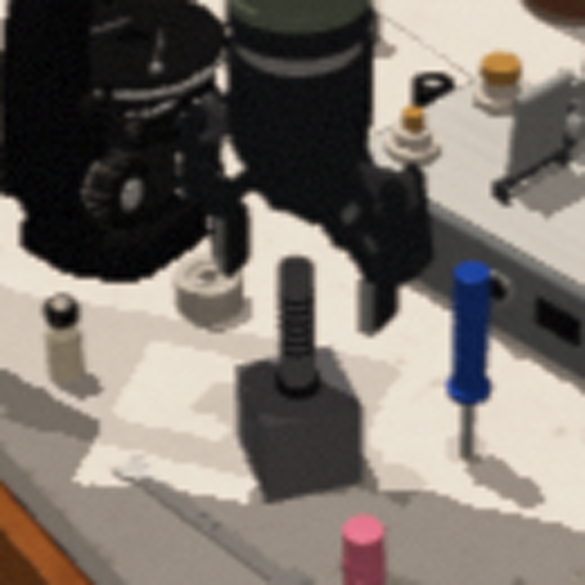

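```bash
python3 -m jog '[[[0,0,-0.2,1,0,0,0],[0,0,0,0.9,0,0,0],[0,0,0,0,0,0,0],[0.5,0,0,0,0,0,0],[0.7,0,0,0,0,0,0]]]' 40;  python3 - <<'E'
from h import *
import pickle
p=pickle.load(open("pics/d_w.pkl","rb"))
print(atz("wrist",275,312,138,p))
st()
E
python3 -m jog '[[[0.9,0,0,0,0,0,0],[0.9,0,0,0,0,0,0],[0.9,0,0,0,0,0,0],[0.9,0,0,0,0,0,0]]]' 40;  python3 - <<'E'
from h import *
st()
im,p=snap("wrist","e_w");s,_=snap("side","e_s")
crop(s,215,345,190,320,"e_c",4.5)
E
```

```text
clock: 2.5
eef_pos: [358.8, -314.4, 98.5]
ee_rot: [0.986, 0.17, 0.0, 0.0]
force: [-0.5, -0.4, -0.1]
gripper_width: 0.694
[ 359.50976587 -313.13764844  138.        ]
t 2.5 pos [ 358.8 -314.4   98.5] z [ 0. -0. -1.] x [0.942 0.334 0.   ] F [-0.5 -0.4 -0.1] T [-0.01  0.02 -0.02] w 0.694 q [-0.9   0.18  1.91 -0.    1.05  0.33]
clock: 2.9
eef_pos: [358.7, -314.2, 98.4]
ee_rot: [0.986, 0.17, 0.0, 0.0]
force: [0.4, -0.7, 0.8]
gripper_width: 0.226
t 2.9 pos [ 358.7 -314.2   98.4] z [ 0. -0. -1.] x [0.942 0.334 0.   ] F [ 0.4 -0.7  0.8] T [ 0.09 -0.02  0.01] w 0.226 q [-0.9   0.18  1.91  0.    1.05  0.33]
```

View pics/e_w.png

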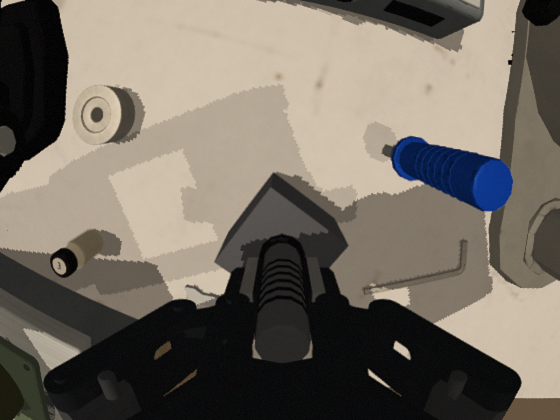

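View pics/e_c.png

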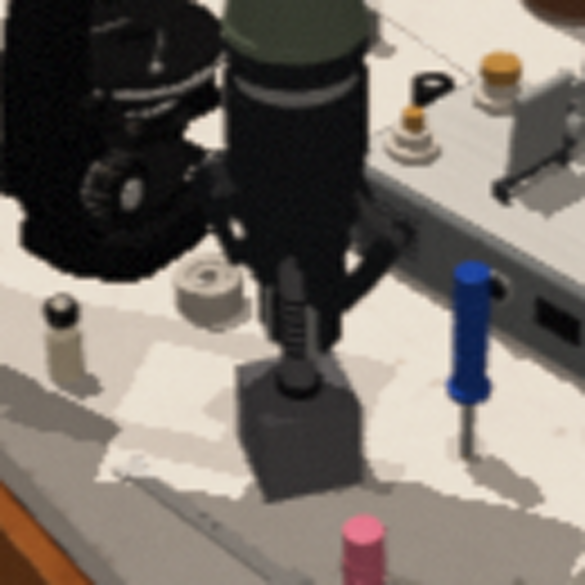

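```bash
python3 -m jog '[[[0.9,0,0,-1.5,0,0,0],[0.9,0,0,-3,0,0,0],[0.9,0,0,-3.5,0,0,0],[0.9,0,0,-3.5,0,0,0],[0.9,0,0,-3,0,0,0]]]';  python3 -m jog '[[[0.9,2.5,0,0,0,0,0],[0.9,3,0,0,0,0,0],[0.9,3,0,0,0,0,0],[0.9,2,0,0,0,0,0],[0.9,0,0,0,0,0,0]]]';  python3 - <<'E'
from h import *
st()
im,p=snap("wrist","f_w");s,_=snap("side","f_s");snap("scene","f_sc")
crop(s,180,380,150,300,"f_c",4)
E
```

```text
clock: 3.5
eef_pos: [358.7, -314.3, 245.0]
ee_rot: [0.986, 0.17, 0.0, 0.001]
force: [0.6, -0.5, 0.7]
gripper_width: 0.223
clock: 4.0
eef_pos: [459.2, -278.1, 243.0]
ee_rot: [0.985, 0.171, 0.0, -0.0]
force: [-1.3, -0.8, -0.9]
gripper_width: 0.223
t 4.0 pos [ 459.2 -278.1  243. ] z [ 0.     0.001 -1.   ] x [0.942 0.337 0.001] F [-1.3 -0.8 -0.9] T [-0.    0.07 -0.03] w 0.223 q [-0.71  0.13  1.64  0.    1.38  0.52]
```

View pics/f_w.png

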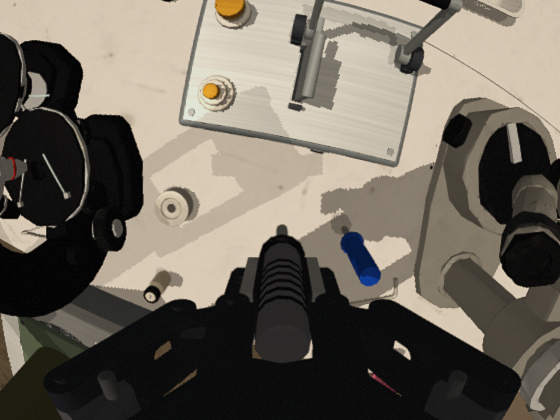

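View pics/f_c.png

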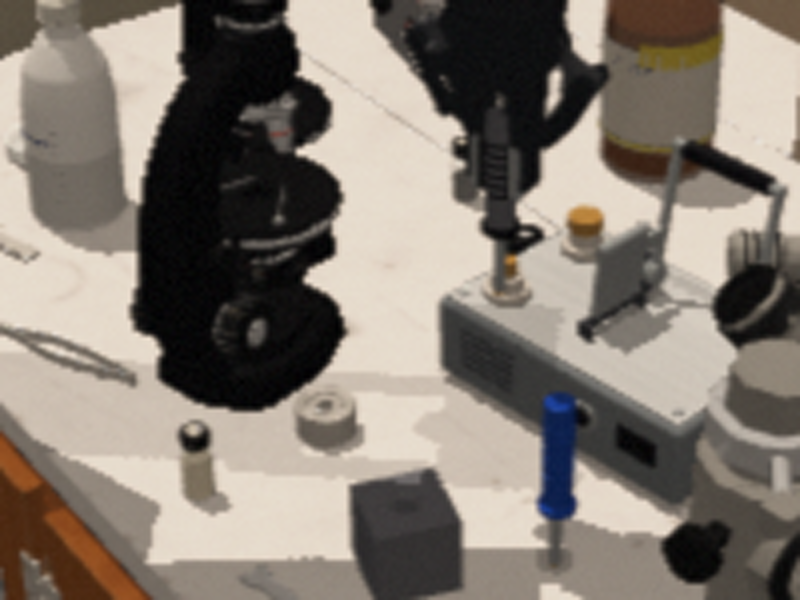

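```bash
python3 - <<'E'
from h import *
import pickle
np.set_printoptions(precision=1,suppress=True)
p=pickle.load(open("pics/f_w.pkl","rb"))
W=lambda x,y,z:atz("wrist",x,y,z,p)
n=W(211,91,100);b=W(232,7,100);print("n",n,"b",b,np.linalg.norm(n-b),np.arctan2(*(b-n)[[1,0]]))
c1=W(181,123,70);c2=W(397,165,70);d=c1-c2;print(c1,c2,np.linalg.norm(d),np.arctan2(-d[0],d[1]))
print("stand hole side",atz("side",180+407/4,150+503/4,55))
S=lambda x,y,z:atz("side",180+x/4,150+y/4,z)
print("side n",S(510,265,100),"b",S(585,217,100),"tip",tri([("side",180+500/4,150+291/4),]+[("wrist",282,229)]))
im=cv2.imread("pics/f_w.png"); crop(im,160,330,0,150,"f_c2",4.5)
im=cv2.imread("pics/f_sc.png"); crop(im,210,350,110,230,"f_c3",5)
E
```

```text
n [ 534.5 -188.4  100. ] b [ 610.2 -179.5  100. ] 76.21911808962199 0.11617401024767506
[ 498.1 -162.7   70. ] [ 530.2 -371.2   70. ] 210.93031548534756 0.1528297280018305
stand hole side [ 355.8 -315.8   55. ]
side n [ 528.1 -196.5  100. ] b [ 608.2 -179.5  100. ] tip (array([ 455.4, -279.4,  153.2]), [0.17144710629582127, 0.17144710629593385])
```

View pics/f_c2.png

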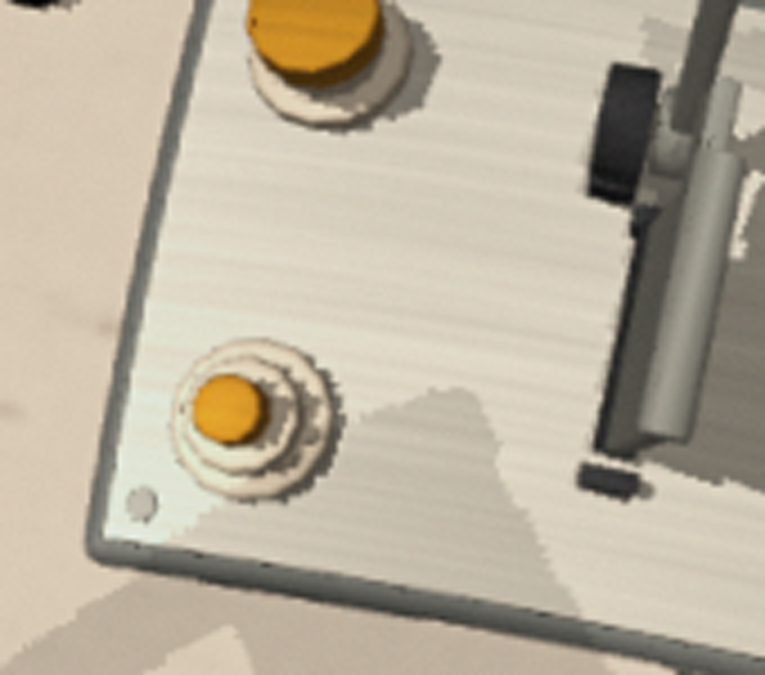

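View pics/f_c3.png

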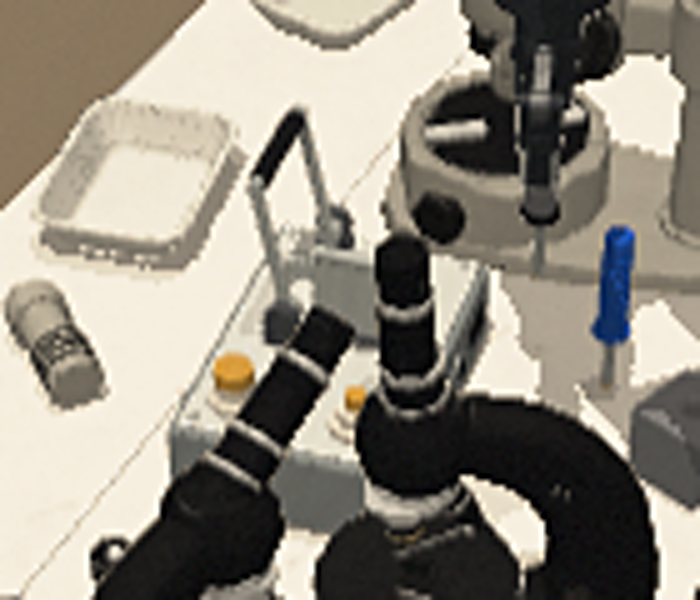

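```bash
python3 -m jog '[[[0.9,2.6,-0.6,0,0,0,0],[0.9,4,-1,0,0,0,0],[0.9,4,-1,0,0,0,0],[0.9,4,-1,0,0,0,0],[0.9,3.2,-0.7,0.5,0,0,0]]]';  python3 -m jog '[[[0.9,0,0,0.8,0,0,0],[0.9,0,0,0.6,0,0,0],[0.9,0,0,0,0,0,0]]]';  python3 - <<'E'
from h import *
st()
im,p=snap("wrist","g_w");s,_=snap("side","g_s");sc,_=snap("scene","g_sc")
a=cv2.resize(s[160:250,270:370],None,fx=4,fy=4,interpolation=cv2.INTER_CUBIC);b=cv2.resize(sc[130:220,210:310],None,fx=4,fy=4,interpolation=cv2.INTER_CUBIC)
cv2.imwrite("pics/g_c.png",np.hstack([a,b]))
E
```

```text
clock: 4.65
eef_pos: [612.1, -178.9, 239.1]
ee_rot: [0.986, 0.169, 0.001, 0.0]
force: [-0.7, -0.9, -0.7]
gripper_width: 0.223
clock: 4.95
eef_pos: [608.9, -179.8, 222.5]
ee_rot: [0.986, 0.169, -0.002, -0.001]
force: [-0.5, -0.1, -0.7]
gripper_width: 0.221
t 4.95 pos [ 608.9 -179.8  222.5] z [-0.004  0.001 -1.   ] x [ 0.943  0.333 -0.003] F [-0.5 -0.1 -0.7] T [-0.    0.01 -0.01] w 0.221 q [-0.42  0.35  1.41 -0.    1.39  0.81]
```

View pics/g_w.png

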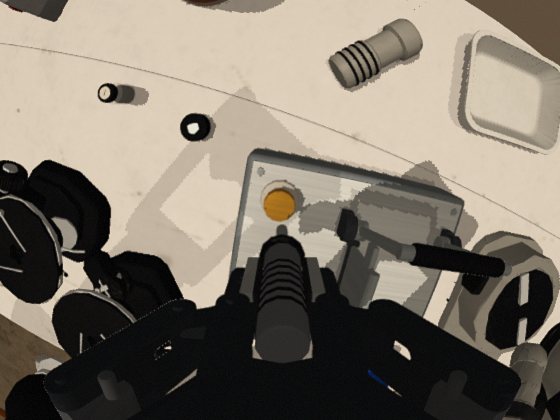

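View pics/g_c.png

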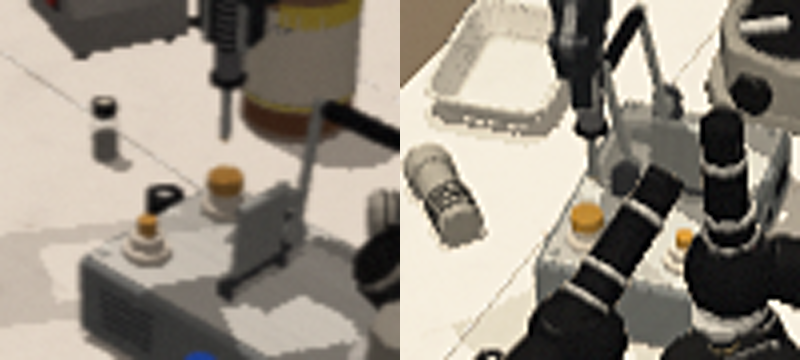

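```bash
python3 - <<'E'
from h import *
import pickle
np.set_printoptions(precision=1,suppress=True)
p=pickle.load(open("pics/g_w.pkl","rb"))
W=lambda x,y,z:atz("wrist",x,y,z,p)
b=[W(279,203,100),atz("side",270+226/4,160+174/4,100),atz("scene",210+187/4,130+211/4,100)]
print("b",b)
t=[W(282,230,131),atz("side",270+227/4,160+139/4,131),atz("scene",210+196/4,130+176/4,131)]
print("t",t); print([x-y for x,y in zip(b,t)])
im=cv2.imread("pics/g_w.png"); crop(im,230,340,170,280,"g_c2",5)
im=cv2.imread("pics/g_sc.png"); crop(im,230,300,140,210,"g_c3",8)
E
```

```text
b [array([ 616.5, -174.2,  100. ]), array([ 611.3, -176.8,  100. ]), array([ 612.2, -177.3,  100. ])]
t [array([ 606. , -180.6,  131. ]), array([ 609.1, -179.2,  131. ]), array([ 607.4, -185.6,  131. ])]
[array([ 10.5,   6.3, -31. ]), array([  2.3,   2.4, -31. ]), array([  4.8,   8.3, -31. ])]
```

View pics/g_c2.png

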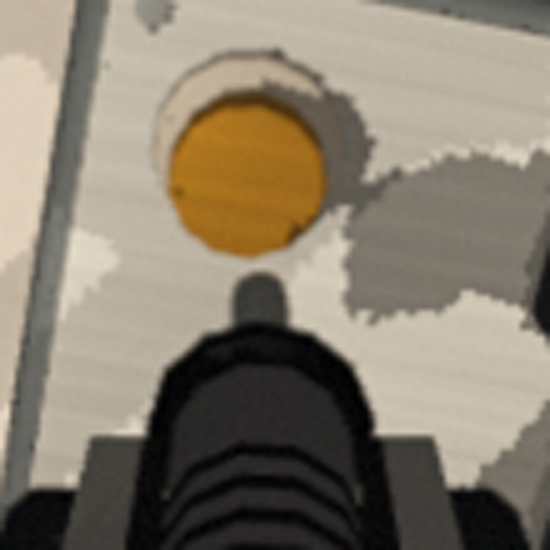

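View pics/g_c3.png

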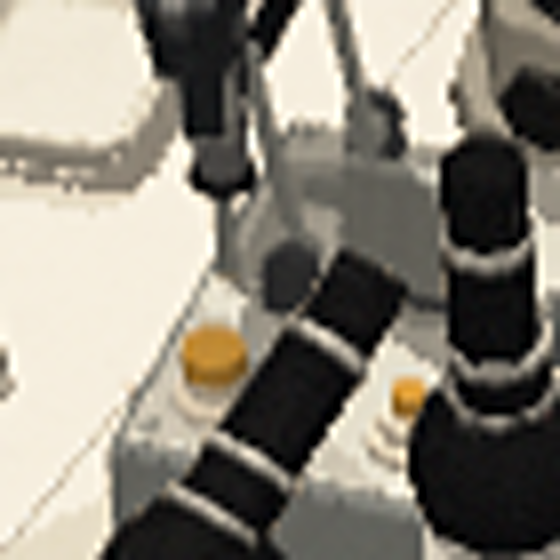

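```bash
python3 -m jog '[[[0.9,0.4,-0.2,0,0,0,0],[0.9,0.23,-0.07,0.6,0,0,0],[0.9,0,0,0.8,0,0,0],[0.9,0,0,0.7,0,0,0],[0.9,0,0,0,0,0,0]]]';  python3 - <<'E'
from h import *
st()
im,p=snap("wrist","i_w");s,_=snap("side","i_s");sc,_=snap("scene","i_sc")
f=lambda a:cv2.resize(a,(360,360),interpolation=cv2.INTER_CUBIC)
cv2.imwrite("pics/i_c.png",np.hstack([f(im[170:260,235:325]),f(s[170:230,300:360])]))
E
```

```text
clock: 5.6
eef_pos: [614.8, -173.9, 200.9]
ee_rot: [0.986, 0.17, -0.002, -0.001]
force: [-1.0, -0.0, -1.3]
gripper_width: 0.222
t 5.6 pos [ 614.8 -173.9  200.9] z [-0.004  0.002 -1.   ] x [ 0.942  0.334 -0.003] F [-1.  -0.  -1.3] T [ 0.03  0.   -0.  ] w 0.222 q [-0.41  0.38  1.42 -0.    1.35  0.82]
```

View pics/i_c.png

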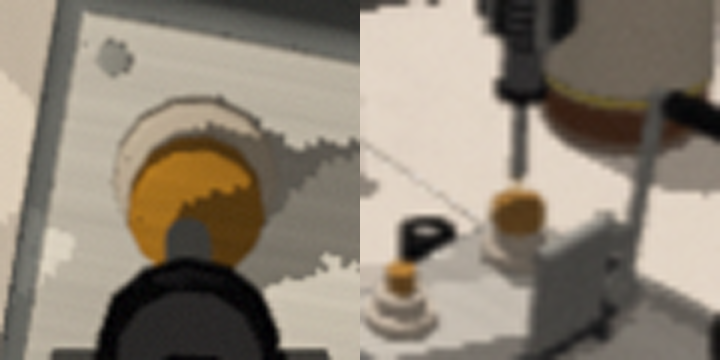

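```bash
python3 -m jog '[[[0.9,0,0,0.4,0,0,0],[0.9,0,0,0.2,0,0,0],[0.9,0,0,0.1,0,0,0],[0.9,0,0,0,0,0,0]]]';  python3 -m jog '[[[0.9,0,0,0.1,0,0,0],[0.9,0,0,0,0,0,0]]]'; python3 -m jog '[[[0.9,0,0,0.1,0,0,0],[0.9,0,0,0,0,0,0]]]'
```

```text
clock: 6.15
eef_pos: [615.9, -174.4, 196.0]
ee_rot: [0.986, 0.17, -0.0, -0.0]
force: [-0.4, -1.1, 0.4]
gripper_width: 0.225
clock: 6.35
eef_pos: [616.0, -174.4, 195.2]
ee_rot: [0.986, 0.17, -0.0, -0.0]
force: [0.2, -0.1, 0.1]
gripper_width: 0.223
clock: 6.55
eef_pos: [616.0, -174.4, 194.1]
ee_rot: [0.986, 0.17, -0.0, -0.0]
force: [-0.9, -0.5, -0.7]
gripper_width: 0.218
```

```bash
for i in 1 2; do python3 -m jog '[[[0.9,0,0,0.1,0,0,0],[0.9,0,0,0,0,0,0]]]'; done; python3 - <<'E'
from h import *
st()
im,p=snap("wrist","j_w");s,_=snap("side","j_s");sc,_=snap("scene","j_sc")
f=lambda a:cv2.resize(a,(360,360),interpolation=cv2.INTER_CUBIC)
cv2.imwrite("pics/j_c.png",np.hstack([f(im[170:260,235:325]),f(s[170:230,300:360])]))
E
```

```text
clock: 6.75
eef_pos: [615.9, -174.4, 193.1]
ee_rot: [0.986, 0.17, -0.0, -0.0]
force: [0.0, -0.5, -0.4]
gripper_width: 0.224
clock: 6.95
eef_pos: [615.9, -174.4, 192.1]
ee_rot: [0.986, 0.17, -0.0, -0.0]
force: [-0.6, 0.2, -1.3]
gripper_width: 0.223
t 6.95 pos [ 615.9 -174.4  192.1] z [-0.  0. -1.] x [ 0.942  0.334 -0.   ] F [-0.6  0.2 -1.3] T [ 0.04 -0.07  0.04] w 0.223 q [-0.41  0.39  1.42 -0.    1.33  0.82]
```

View pics/j_c.png

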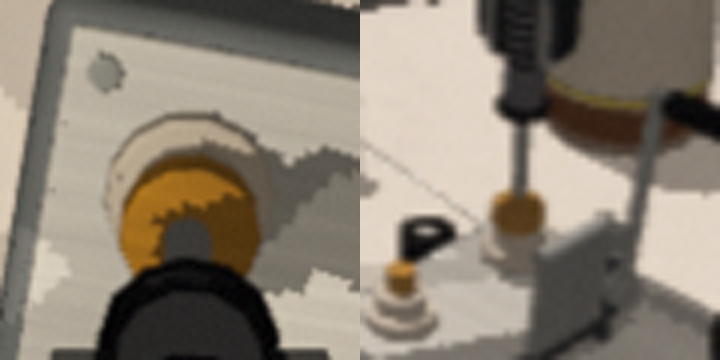

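```bash
for i in 1 ; do python3 -m jog '[[[0.9,0,0,0.08,0,0,0],[0.9,0,0,0,0,0,0]]]'; python3 -m jog '[[[0.9,0,0,0.05,0,0,0],[0.9,0,0,0,0,0,0]]]'; done
```

```text
clock: 7.3
eef_pos: [616.0, -174.4, 191.4]
ee_rot: [0.986, 0.17, -0.0, -0.0]
force: [0.5, -0.1, -0.8]
gripper_width: 0.225
clock: 7.5
eef_pos: [616.1, -174.5, 191.2]
ee_rot: [0.986, 0.17, 0.0, 0.0]
force: [-0.8, -0.6, 0.1]
gripper_width: 0.218
```

```bash
for i in 1 ; do python3 -m jog '[[[0.9,0,0,0.05,0,0,0],[0.9,0,0,0,0,0,0]]]'; python3 - <<'E'
from h import *
for i in range(3): 
  s=manip.sense(); print(s["force"].round(2),s["torque"].round(2),s["eef_pos"].round(1))
E
python3 -m jog '[[[0.9,0,0,0.05,0,0,0],[0.9,0,0,0,0,0,0]]]'; done
```

```text
clock: 7.7
eef_pos: [616.2, -174.5, 191.1]
ee_rot: [0.986, 0.17, 0.0, 0.0]
force: [0.0, -0.3, 2.0]
gripper_width: 0.22
[ 0.   -0.28  2.01] [ 0.08  0.18 -0.02] [ 616.2 -174.5  191.1]
[ 0.   -0.28  2.01] [ 0.08  0.18 -0.02] [ 616.2 -174.5  191.1]
[ 0.   -0.28  2.01] [ 0.08  0.18 -0.02] [ 616.2 -174.5  191.1]
clock: 7.9
eef_pos: [616.3, -174.5, 190.9]
ee_rot: [0.986, 0.17, 0.0, 0.0]
force: [-2.3, 0.9, 5.2]
gripper_width: 0.225
```

```bash
python3 -m jog '[[[0.9,0,0,-0.3,0,0,0],[0.9,0,0,-1,0,0,0],[0.9,0,0,-1.5,0,0,0],[0.9,-1.5,-0.3,0,0,0,0],[0.9,-2.5,-0.5,0,0,0,0]]]'; python3 -m jog '[[[0.9,-2.5,-0.5,0,0,0,0],[0.9,-1.25,-0.33,0.3,0,0,0],[0.9,0,0,0.6,0,0,0],[0.9,0,0,0.5,0,0,0],[0.9,0,0,0,0,0,0]]]';python3 - <<'E'
from h import *
st()
im,p=snap("wrist","k_w");s,_=snap("side","k_s");sc,_=snap("scene","k_sc")
f=lambda a:cv2.resize(a,(360,360),interpolation=cv2.INTER_CUBIC)
cv2.imwrite("pics/k_c.png",np.hstack([f(im[170:260,235:325]),f(s[180:240,285:345])]))
crop(sc,250,310,160,220,"k_c2",8)
E
```

```text
clock: 8.4
eef_pos: [577.2, -180.7, 220.1]
ee_rot: [0.985, 0.17, 0.002, 0.001]
force: [-0.1, -1.1, -0.9]
gripper_width: 0.225
clock: 8.9
eef_pos: [537.8, -184.8, 203.3]
ee_rot: [0.985, 0.17, -0.0, -0.0]
force: [-0.6, -0.0, -0.2]
gripper_width: 0.223
t 8.9 pos [ 537.8 -184.8  203.3] z [-0.001  0.001 -1.   ] x [ 0.942  0.334 -0.   ] F [-0.6 -0.  -0.2] T [ 0.    0.08 -0.02] w 0.223 q [-0.48  0.23  1.6   0.    1.31  0.75]
```

View pics/k_c.png

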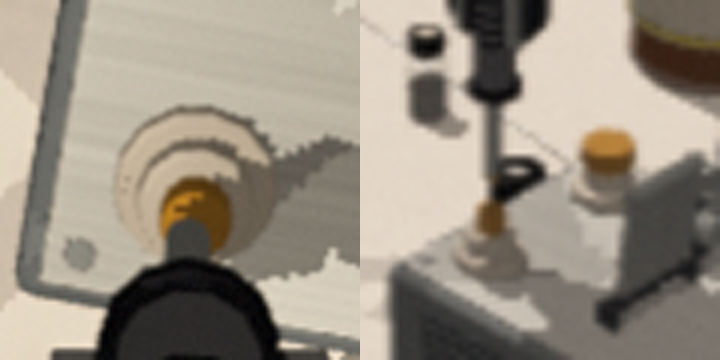

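View pics/k_c2.png

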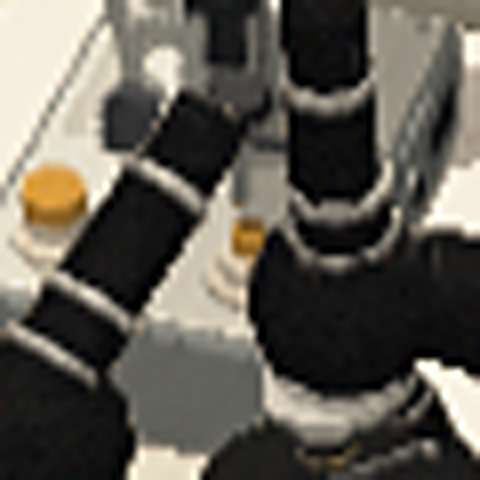

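View pics/k_sc.png

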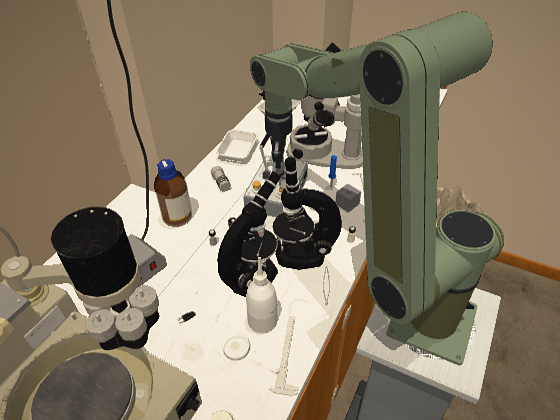

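```bash
python3 - <<'E'
from h import *
import pickle
np.set_printoptions(precision=1,suppress=True)
p=pickle.load(open("pics/k_w.pkl","rb"))
n=atz("wrist",284,223.5,100,p); print("n",n)
for z in (110,112,114):
  t=atz("wrist",282,229.5,z,p); print(t,n-t)
print("pred if centred", proj("wrist",n,p), proj("wrist",n+[0,0,12],p))
ns=atz("side",285+(490-360)/6,180+205/6,100); ts=atz("side",285+(492-360)/6,180+194/6,112);print("side",ns,ts,ns-ts)
p=pickle.load(open("pics/j_w.pkl","rb"))
b=atz("wrist",235+190/4,170+233/4,100,p);t=atz("wrist",235+187/4,170+240/4,101,p);print("j",b,t,b-t)
crop(cv2.imread("pics/k_w.png"),260,310,200,250,"k_c3",10)
E
```

```text
n [ 536.8 -186.6  100. ]
[ 535.  -185.7  110. ] [  1.8  -0.9 -10. ]
[ 535.6 -185.4  112. ] [  1.1  -1.2 -12. ]
[ 536.3 -185.2  114. ] [  0.5  -1.4 -14. ]
pred if centred (np.float64(284.00000000000074), np.float64(223.49999999999906)) (np.float64(284.0728108073528), np.float64(228.62525073168786))
side [ 532.6 -186.9  100. ] [ 527.6 -194.6  112. ] [  5.    7.7 -12. ]
j [ 614.5 -175.2  100. ] [ 613.4 -175.1  101. ] [ 1.1 -0.2 -1. ]
```

View pics/k_c3.png

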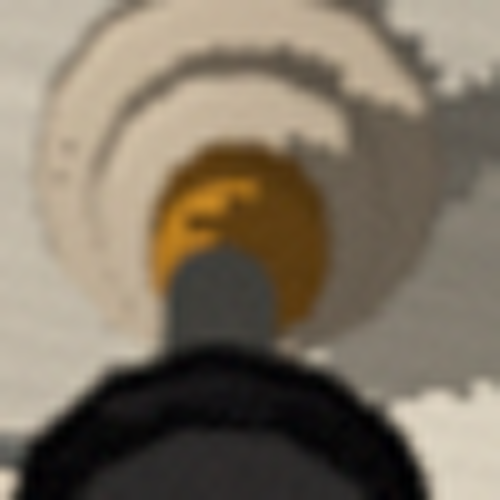

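```bash
python3 -m jog '[[[0.9,0.1,0.13,0.3,0,0,0],[0.9,0,0,0.4,0,0,0],[0.9,0,0,0.2,0,0,0],[0.9,0,0,0,0,0,0]]]'; python3 - <<'E'
from h import *
st()
im,p=snap("wrist","l_w");s,_=snap("side","l_s")
f=lambda a:cv2.resize(a,(400,400),interpolation=cv2.INTER_CUBIC)
cv2.imwrite("pics/l_c.png",np.hstack([f(im[200:250,260:310]),f(s[180:240,285:345])]))
E
```

```text
clock: 9.45
eef_pos: [538.6, -185.7, 194.2]
ee_rot: [0.986, 0.17, -0.001, -0.0]
force: [0.4, -0.1, 0.0]
gripper_width: 0.222
t 9.45 pos [ 538.6 -185.7  194.2] z [-0.001  0.001 -1.   ] x [ 0.942  0.334 -0.001] F [ 0.4 -0.1  0. ] T [0.02 0.01 0.07] w 0.222 q [-0.48  0.24  1.61  0.    1.29  0.75]
```

View pics/l_c.png

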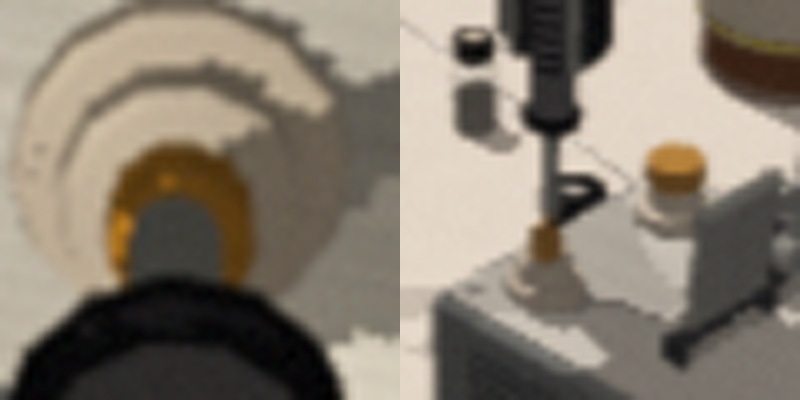

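```bash
python3 -m jog '[[[0.9,0.05,-0.05,0.15,0,0,0],[0.9,0,0,0,0,0,0]]]'; python3 -m jog '[[[0.9,0,0,0.1,0,0,0],[0.9,0,0,0,0,0,0]]]';  python3 -m jog '[[[0.9,0,0,0.05,0,0,0],[0.9,0,0,0,0,0,0]]]'
```

```text
clock: 9.75
eef_pos: [539.2, -185.1, 193.4]
ee_rot: [0.986, 0.17, -0.0, -0.0]
force: [-0.2, 0.5, -0.7]
gripper_width: 0.225
clock: 9.95
eef_pos: [539.1, -185.2, 192.4]
ee_rot: [0.986, 0.17, -0.0, -0.0]
force: [0.1, 0.8, -2.0]
gripper_width: 0.224
clock: 10.15
eef_pos: [539.2, -185.2, 191.9]
ee_rot: [0.986, 0.17, -0.0, -0.0]
force: [-0.4, 0.6, -0.2]
gripper_width: 0.222
```

```bash
python3 -m jog '[[[0.9,0,0,0.05,0,0,0],[0.9,0,0,0,0,0,0]]]'
```

```text
clock: 10.35
eef_pos: [539.2, -185.2, 191.4]
ee_rot: [0.986, 0.17, -0.0, -0.0]
force: [-0.2, -0.9, -0.1]
gripper_width: 0.224
```

```bash
python3 -m jog '[[[0.9,0,0,0.05,0,0,0],[0.9,0,0,0,0,0,0]]]'
```

```text
clock: 10.55
eef_pos: [539.3, -185.3, 191.2]
ee_rot: [0.986, 0.17, 0.0, 0.0]
force: [-1.2, -0.0, 1.0]
gripper_width: 0.224
```

```bash
python3 -m jog '[[[0.9,0,0,0.05,0,0,0],[0.9,0,0,0,0,0,0]]]'
```

```text
clock: 10.75
eef_pos: [539.4, -185.3, 191.0]
ee_rot: [0.986, 0.17, 0.0, 0.0]
force: [-0.1, -1.0, 2.6]
gripper_width: 0.225
```

```bash
python3 -m jog '[[[0.9,0,0,0.03,0,0,0],[0.9,0,0,0,0,0,0]]]'; python3 - <<'E'
from h import *
st()
im,p=snap("wrist","m_w");s,_=snap("side","m_s")
f=lambda a:cv2.resize(a,(400,400),interpolation=cv2.INTER_CUBIC)
cv2.imwrite("pics/m_c.png",np.hstack([f(im[200:250,260:310]),f(s[180:240,285:345])]))
E
```

```text
clock: 10.95
eef_pos: [539.4, -185.3, 190.9]
ee_rot: [0.986, 0.17, 0.0, 0.0]
force: [-1.5, 0.8, 4.9]
gripper_width: 0.221
t 10.95 pos [ 539.4 -185.3  190.9] z [ 0.001 -0.    -1.   ] x [0.942 0.334 0.001] F [-1.5  0.8  4.9] T [ 0.23  0.27 -0.01] w 0.221 q [-0.48  0.25  1.61  0.    1.28  0.75]
```

View pics/m_c.png

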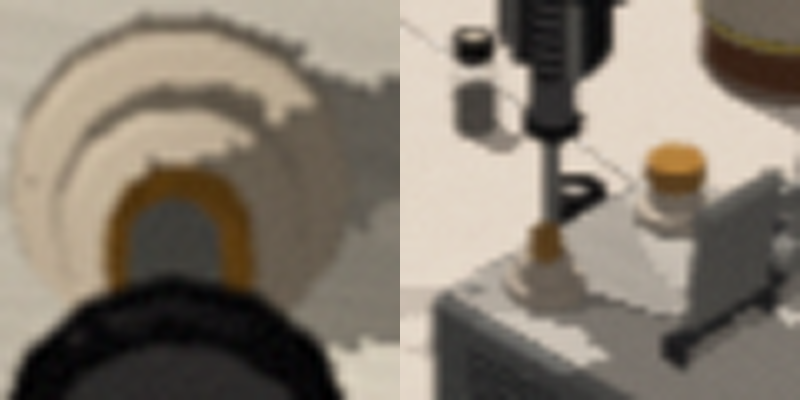

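```bash
python3 -m jog '[[[0.9,0,0,-0.3,0,0,0],[0.9,0,0,-1.5,0,0,0],[0.9,0,0,-2,0,0,0],[0.9,-1.3,0.4,-1.6,0,0,0],[0.9,-3,0.9,0,0,0,0]]]'; python3 -m jog '[[[0.9,-4,1.1,0,0,0,0],[0.9,-4,1.1,0,0,0,0],[0.9,-4,1.1,0,0,0,0],[0.9,-3,0.9,0,0,0,0],[0.9,-2,0.6,0,0,0,0]]]'; python3 -m jog '[[[0.9,0,0,0,0,0,0],[0.9,0,0,0,0,0,0],[0.9,0,0,0,0,0,0]]]'
```

```text
clock: 11.55
eef_pos: [505.1, -212.8, 248.2]
ee_rot: [0.985, 0.171, 0.003, 0.002]
force: [0.6, -0.8, -0.2]
gripper_width: 0.223
clock: 12.05
eef_pos: [356.3, -315.4, 245.0]
ee_rot: [0.986, 0.168, -0.0, 0.001]
force: [0.3, -0.1, -1.3]
gripper_width: 0.22
clock: 12.35
eef_pos: [359.2, -313.7, 244.6]
ee_rot: [0.985, 0.17, 0.0, 0.0]
force: [0.1, -0.7, 0.5]
gripper_width: 0.22
```

```bash
python3 -m jog '[[[0.9,-0.06,0.03,2,0,0,0],[0.9,0,0,2.5,0,0,0],[0.9,0,0,2,0,0,0],[0.9,0,0,1,0,0,0],[0.9,0,0,0,0,0,0]]]'; python3 - <<'E'
from h import *
st()
im,p=snap("wrist","n_w");s,_=snap("side","n_s")
f=lambda a:cv2.resize(a,(400,400),interpolation=cv2.INTER_CUBIC)
cv2.imwrite("pics/n_c.png",np.hstack([f(im[200:280,242:322]),f(s[230:310,241:321])]))
E
```

```text
clock: 12.85
eef_pos: [358.1, -312.9, 167.7]
ee_rot: [0.985, 0.17, -0.001, -0.002]
force: [-0.4, -0.1, -0.9]
gripper_width: 0.221
t 12.85 pos [ 358.1 -312.9  167.7] z [-0.002  0.003 -1.   ] x [ 0.942  0.336 -0.001] F [-0.4 -0.1 -0.9] T [ 0.07 -0.06 -0.01] w 0.221 q [-0.9   0.08  1.86  0.    1.21  0.33]
```

View pics/n_c.png

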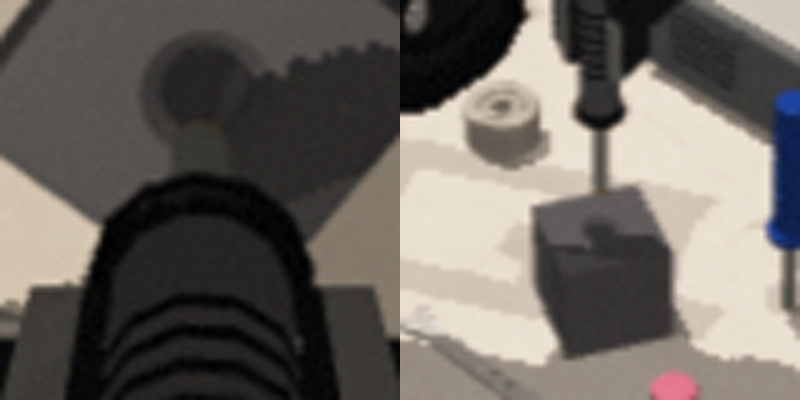

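```bash
python3 - <<'E'
from h import *
import pickle
np.set_printoptions(precision=1,suppress=True)
p=pickle.load(open("pics/n_w.pkl","rb"))
h=atz("wrist",282,216.8,55,p);t=atz("wrist",282.4,229.6,76.5,p);print(h,t,h-t)
h=atz("side",241+200/5,230+229/5,55);t=atz("side",241+200/5,230+192/5,76.5);print(h,t,h-t)
st()
E
```

```text
[ 358.7 -312.3   55. ] [ 355.9 -313.7   76.5] [  2.8   1.4 -21.5]
[ 354.2 -314.9   55. ] [ 355.8 -313.1   76.5] [ -1.6  -1.7 -21.5]
t 12.95 pos [ 359.1 -314.5  169.8] z [ 0. -0. -1.] x [0.9 0.3 0. ] F [ 0.  -0.2 -1.1] T [-0. -0. -0.] w 0.224 q [-0.9  0.1  1.9  0.   1.2  0.3]
```

```bash
python3 -m jog '[[[0.9,-0.03,0.02,1.3,0,0,0],[0.9,0,0,0.8,0,0,0],[0.9,0,0,0.8,0,0,0],[0.9,0,0,0.6,0,0,0],[0.9,0,0,0,0,0,0]]]'; python3 -m jog '[[[0.9,0,0,1,0,0,0],[0.9,0,0,1,0,0,0],[0.9,0,0,0.6,0,0,0],[0.9,0,0,0.4,0,0,0],[0.9,0,0,0,0,0,0]]]'
```

```text
clock: 13.45
eef_pos: [357.5, -314.0, 132.9]
ee_rot: [0.986, 0.169, -0.001, -0.001]
force: [-1.3, 0.4, -1.2]
gripper_width: 0.224
clock: 13.95
eef_pos: [357.8, -314.2, 103.3]
ee_rot: [0.986, 0.17, -0.0, -0.001]
force: [0.7, 0.2, -1.2]
gripper_width: 0.222
```

```bash
python3 -m jog '[[[0.9,0,0,0.3,0,0,0],[0.9,0,0,0,0,0,0]]]'; python3 -m jog '[[[0.9,0,0,0.1,0,0,0],[0.9,0,0,0,0,0,0]]]'
```

```text
clock: 14.15
eef_pos: [358.2, -314.7, 101.1]
ee_rot: [0.986, 0.17, -0.0, -0.0]
force: [0.3, -0.1, -0.1]
gripper_width: 0.221
clock: 14.35
eef_pos: [358.2, -314.8, 100.3]
ee_rot: [0.986, 0.17, 0.0, 0.0]
force: [0.2, 0.7, -0.9]
gripper_width: 0.222
```

```bash
python3 -m jog '[[[0.9,0,0,0.1,0,0,0],[0.9,0,0,0,0,0,0]]]'; python3 -m jog '[[[0.9,0,0,0.1,0,0,0],[0.9,0,0,0,0,0,0]]]'
```

```text
clock: 14.55
eef_pos: [358.1, -314.7, 99.2]
ee_rot: [0.986, 0.17, -0.0, -0.0]
force: [-0.6, -0.0, -0.5]
gripper_width: 0.226
clock: 14.75
eef_pos: [358.3, -314.8, 98.4]
ee_rot: [0.986, 0.17, 0.0, 0.0]
force: [-0.6, -0.1, 1.5]
gripper_width: 0.225
```

```bash
python3 -m jog '[[[0.9,0,0,0.04,0,0,0],[0.7,0,0,0,0,0,0],[0.4,0,0,0,0,0,0],[0,0,0,0,0,0,0],[0,0,0,0,0,0,0]]]'; python3 -m jog '[[[0,0,0,0,0,0,0],[0,0,0,0,0,0,0],[0,0,0,0,0,0,0]]]';python3 - <<'E'
from h import *
st()
im,p=snap("wrist","o_w");s,_=snap("side","o_s")
f=lambda a:cv2.resize(a,(400,400),interpolation=cv2.INTER_CUBIC)
cv2.imwrite("pics/o_c.png",np.hstack([f(im[180:380,182:382]),f(s[230:310,241:321])]))
E
```

```text
clock: 15.25
eef_pos: [358.1, -314.6, 97.6]
ee_rot: [0.986, 0.17, -0.0, -0.0]
force: [-0.2, 0.3, 0.1]
gripper_width: 0.802
clock: 15.55
eef_pos: [358.2, -314.7, 97.8]
ee_rot: [0.986, 0.17, -0.0, -0.0]
force: [0.6, -0.1, 0.5]
gripper_width: 1.0
t 15.55 pos [ 358.2 -314.7   97.8] z [-0.  0. -1.] x [ 0.942  0.334 -0.   ] F [ 0.6 -0.1  0.5] T [-0.02  0.   -0.04] w 1.0 q [-0.9   0.18  1.91 -0.    1.05  0.33]
```

View pics/o_c.png

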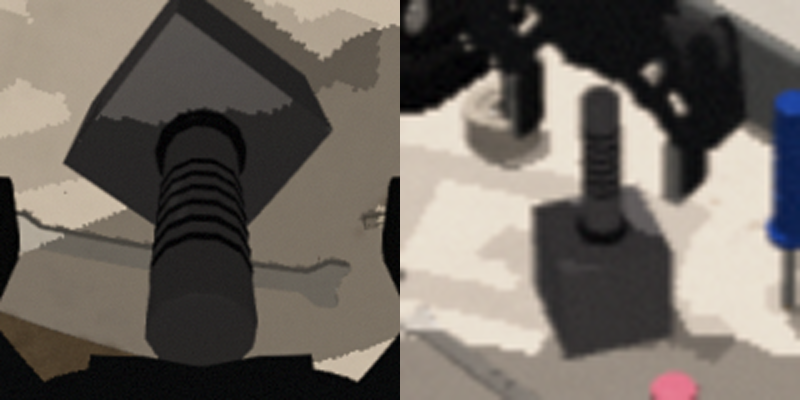

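```bash
python3 -m jog '[[[0,0,0,-1.5,0,0,0],[0,0,0,-3,0,0,0],[0,0,0,-4,0,0,0],[0,0,0,-4,0,0,0],[0.5,0,0,-3,0,0,0]]]';  python3 -m jog '[[[1,2.5,-0.2,0,0,0,0.07],[1,3.5,-0.3,0,0,0,0.07],[1,3.5,-0.3,0,0,0,0.06],[1,2,0,0,0,0,0],[1,0,0,0,0,0,0]]]'; python3 -m jog '[[[1,0,0,0,0,0,0],[1,0,0,0,0,0,0]]]';  python3 - <<'E'
from h import *
st()
im,p=snap("wrist","q_w");s,_=snap("side","q_s");sc,_=snap("scene","q_sc")
crop(s,200,350,170,310,"q_c",4)
E
```

```text
clock: 16.15
eef_pos: [358.6, -315.2, 255.6]
ee_rot: [0.986, 0.17, 0.001, 0.001]
force: [0.2, -0.5, -0.7]
gripper_width: 0.855
clock: 16.65
eef_pos: [469.4, -278.8, 252.7]
ee_rot: [0.997, 0.072, 0.0, -0.0]
force: [-0.3, -1.0, -0.1]
gripper_width: 0.002
clock: 16.85
eef_pos: [466.5, -279.6, 252.5]
ee_rot: [0.998, 0.07, -0.001, -0.0]
force: [-0.2, -0.1, -0.3]
gripper_width: -0.001
t 16.85 pos [ 466.5 -279.6  252.5] z [-0.001  0.    -1.   ] x [ 0.99   0.14  -0.001] F [-0.2 -0.1 -0.3] T [-0.02 -0.01  0.03] w -0.001 q [-0.7   0.14  1.61 -0.    1.4   0.73]
```

View pics/q_w.png

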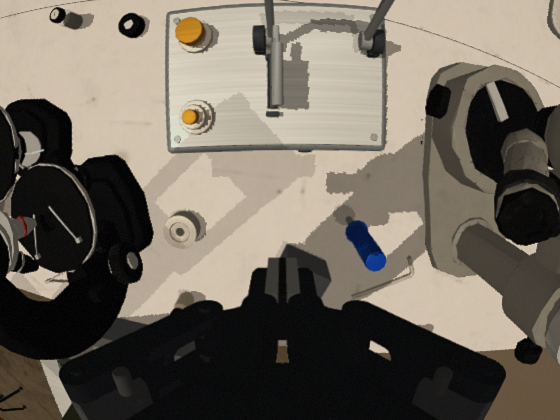

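View pics/q_c.png

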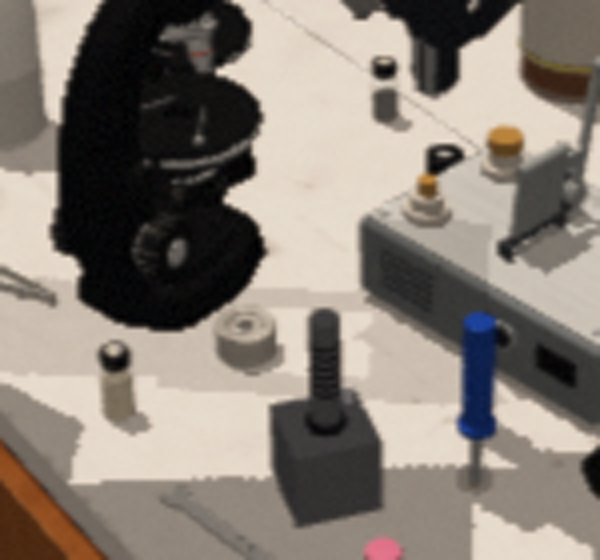

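```bash
python3 - <<'E'
from h import *
im=cv2.imread("pics/q_w.png")
crop(im,155,275,0,165,"q_c1",3.6);crop(im,245,400,0,165,"q_c2",3.6)
E
```

```text
(no output)
```

View pics/q_c1.png

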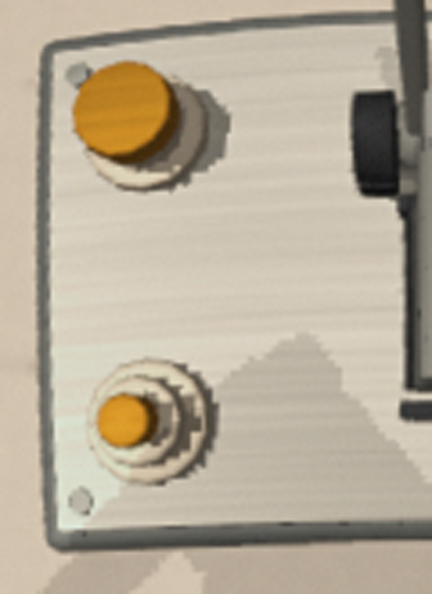

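View pics/q_c2.png

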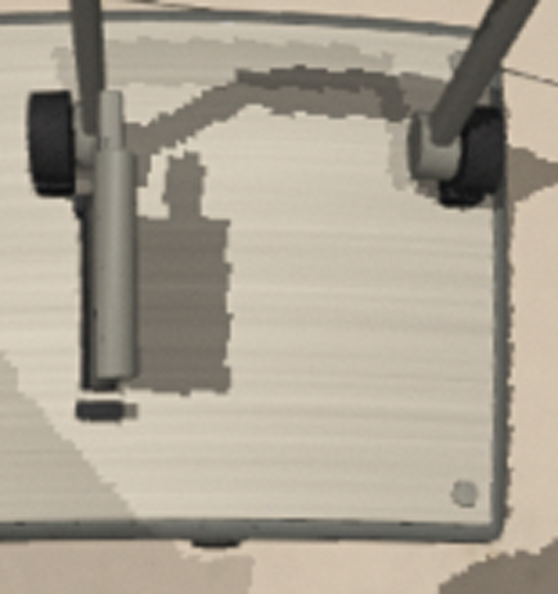

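```bash
python3 - <<'E'
from h import *
import pickle
from scipy.optimize import least_squares
np.set_printoptions(precision=2,suppress=True)
p=pickle.load(open("pics/q_w.pkl","rb"))
obs=[((-75,110,70),(168,152.2)),((-75,-110,70),(384.7,150)),((75,110,70),(167.5,13.3)),((75,-110,70),(383.9,9))]
T=[((-40,None,100),(190,116.7)),((40,None,100),(188.9,30.6))]
def U(v,P):
    c,s=np.cos(v[2]),np.sin(v[2]); return np.array([v[0]+c*P[0]-s*P[1],v[1]+s*P[0]+c*P[1],P[2]])
def res(v):
    r=[]
    for P,q in obs: r+=list(np.subtract(proj("wrist",U(v,P),p),q))
    for P,q in T: r+=list(np.subtract(proj("wrist",U(v,(P[0],v[3],P[2])),p),q))
    return r
r=least_squares(res,[584,-258,.14,78]);print(r.x,np.array(r.fun))
v=r.x
for u in ((277.5,42.2),(277.5,105)):
    X=atz("wrist",*u,142,p);d=X[:2]-v[:2];c,s=np.cos(v[2]),np.sin(v[2]);print("bead",X,(c*d[0]+s*d[1],-s*d[0]+c*d[1]))
# bar from scene/side triangulation
for X in ((631.4,-251.7),(643.6,-327)):
    d=np.array(X)-v[:2];print("bar unit",(c*d[0]+s*d[1],-s*d[0]+c*d[1]))
for X in ((612.5,-176.3),(533,-187.5)):
    d=np.array(X)-v[:2];print("term unit",(c*d[0]+s*d[1],-s*d[0]+c*d[1]))
E
```

```text
[ 584.69 -256.07    0.15   74.52] [-2.11  2.63  2.69  2.47 -3.21 -3.17  2.37 -2.52 -0.29  0.54  0.25 -0.62]
bead [ 597.83 -257.59  142.  ] (np.float64(12.769442826482031), np.float64(-3.4413516304837497))
bead [ 550.88 -264.19  142.  ] (np.float64(-34.64823840704702), np.float64(-3.0331149585853074))
bar unit (np.float64(46.838422641054464), np.float64(-2.5805366028091488))
bar unit (np.float64(47.77335503497301), np.float64(-78.85671834664583))
term unit (np.float64(39.29187936254712), np.float64(74.784957543778))
term unit (np.float64(-40.99033822742576), np.float64(75.45989371575914))
```

```bash
python3 -m jog '[[[1,2,-0.8,0,0,0,0],[1,3,-1.2,0,0,0,0],[1,3,-1.2,0,0,0,0],[1,2,-1,0,0,0,0],[1,0,0,0,0,0,0]]]'; python3 -m jog '[[[1,0,0,0,0,0,0],[1,0,0,2,0,0,0],[1,0,0,2.5,0,0,0],[1,0,0,2,0,0,0],[1,0,0,0,0,0,0]]]';  python3 - <<'E'
from h import *
print(manip.tip_extent); st()
im,p=snap("wrist","r_w");s,_=snap("side","r_s");sc,_=snap("scene","r_sc")
crop(s,270,400,140,250,"r_c",5)
E
```

```text
clock: 17.5
eef_pos: [562.0, -222.6, 252.8]
ee_rot: [0.997, 0.071, 0.0, -0.0]
force: [0.1, -0.5, -0.3]
gripper_width: -0.002
clock: 18.0
eef_pos: [557.1, -223.6, 184.1]
ee_rot: [0.998, 0.069, -0.003, -0.002]
force: [-0.9, 0.4, -0.2]
gripper_width: 0.002
14.0
t 18.0 pos [ 557.1 -223.6  184.1] z [-0.007  0.004 -1.   ] x [ 0.99   0.139 -0.007] F [-0.9  0.4 -0.2] T [-0.    0.08  0.01] w 0.002 q [-0.53  0.32  1.53 -0.    1.3   0.91]
```

View pics/r_w.png

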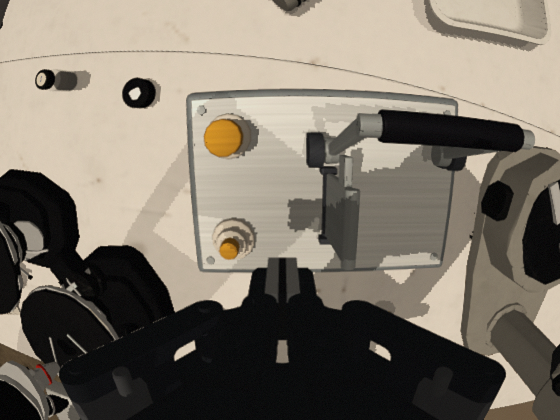

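View pics/r_c.png

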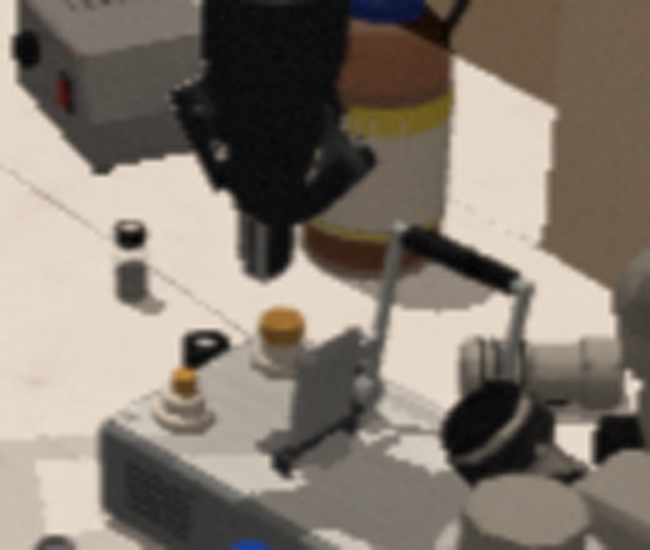

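```bash
python3 -m jog '[[[1,0,0,2,0,0,0],[1,0,0,2,0,0,0],[1,0,0,0.7,0,0,0],[1,0,0,0,0,0,0],[1,0,0,0,0,0,0]]]'; python3 - <<'E'
from h import *
s,R=st()
p=s["eef_pos"][:2]-np.array([584.7,-256.1]);y=.145;c,n=np.cos(y),np.sin(y);print("unit",c*p[0]+n*p[1],-n*p[0]+c*p[1])
E
```

```text
clock: 18.65
eef_pos: [561.4, -224.4, 142.3]
ee_rot: [0.998, 0.07, 0.001, 0.001]
force: [0.0, -0.8, -0.2]
gripper_width: 0.002
t 18.65 pos [ 561.4 -224.4  142.3] z [ 0.002 -0.001 -1.   ] x [0.99  0.14  0.002] F [ 0.  -0.8 -0.2] T [ 0.04 -0.04 -0.01] w 0.002 q [-0.52  0.37  1.56 -0.    1.21  0.91]
unit -18.4561514535954 34.68876315453132
```

```bash
python3 -m jog '[[[1,0,0.6,0.8,0,0,0],[1,0,0.8,0,0,0,0],[1,0,0.8,0,0,0,0],[1,0,0.6,0,0,0,0],[1,0,0.4,0,0,0,0]]]';  python3 -m jog '[[[1,0,0.4,0.1,0,0,0],[1,0,0.4,0.1,0,0,0],[1,0,0,0,0,0,0]]]'; python3 - <<'E'
from h import *
s,R=st()
p=s["eef_pos"][:2]-np.array([584.7,-256.1]);y=.145;c,n=np.cos(y),np.sin(y);print("unit",c*p[0]+n*p[1],-n*p[0]+c*p[1])
s,_=snap("side","t_s");crop(s,270,400,140,250,"t_c",5)
E
```

```text
clock: 19.15
eef_pos: [565.2, -256.4, 132.8]
ee_rot: [0.998, 0.07, 0.0, -0.0]
force: [-0.1, -0.3, 0.5]
gripper_width: 0.002
clock: 19.45
eef_pos: [566.2, -264.0, 130.6]
ee_rot: [0.998, 0.07, -0.0, 0.0]
force: [-0.2, 0.1, 0.4]
gripper_width: -0.002
t 19.45 pos [ 566.2 -264.   130.6] z [-0. -0. -1.] x [ 0.99  0.14 -0.  ] F [-0.2  0.1  0.4] T [ 0.01  0.   -0.01] w -0.002 q [-0.57  0.42  1.52 -0.    1.21  0.86]
unit -19.42126771789576 -5.139905494904651
```

View pics/t_c.png

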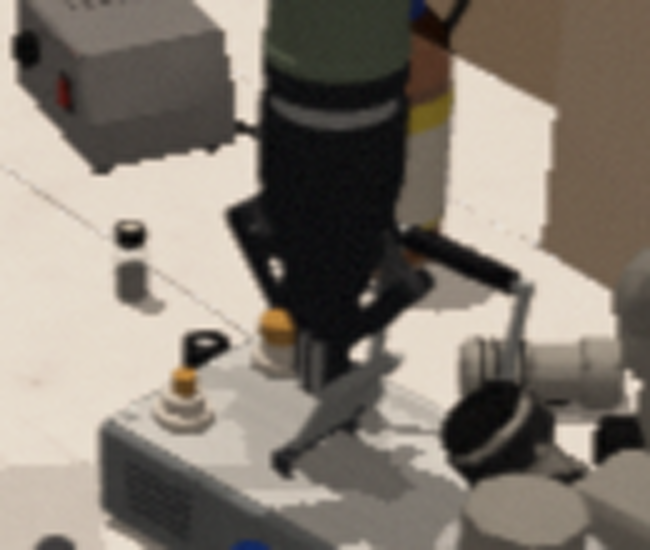

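```bash
python3 -m jog '[[[1,0,0.4,0.2,0,0,0],[1,0,0.4,0.3,0,0,0],[1,0,0.4,0.5,0,0,0],[1,0,0.3,0.5,0,0,0],[1,0,0,0,0,0,0]]]';  python3 -m jog '[[[1,0,0.2,0.4,0,0,0],[1,0,0.2,0.3,0,0,0],[1,0,0,0,0,0,0]]]'; python3 - <<'E'
from h import *
s,R=st()
p=s["eef_pos"][:2]-np.array([584.7,-256.1]);y=.145;c,n=np.cos(y),np.sin(y);print("unit",c*p[0]+n*p[1],-n*p[0]+c*p[1])
s,_=snap("side","u_s");crop(s,270,400,140,250,"u_c",5)
E
```

```text
clock: 20.0
eef_pos: [567.7, -278.5, 114.5]
ee_rot: [0.998, 0.07, -0.001, -0.001]
force: [-0.2, -0.1, -0.2]
gripper_width: 0.002
clock: 20.3
eef_pos: [568.6, -282.3, 108.1]
ee_rot: [0.998, 0.07, -0.0, -0.0]
force: [-0.3, -0.6, -0.1]
gripper_width: 0.001
t 20.3 pos [ 568.6 -282.3  108.1] z [-0.001  0.001 -1.   ] x [ 0.99   0.14  -0.001] F [-0.3 -0.6 -0.1] T [ 0.03 -0.02  0.02] w 0.001 q [-0.6   0.47  1.5  -0.    1.18  0.83]
unit -19.73977003935463 -23.55196342359265
```

View pics/u_c.png

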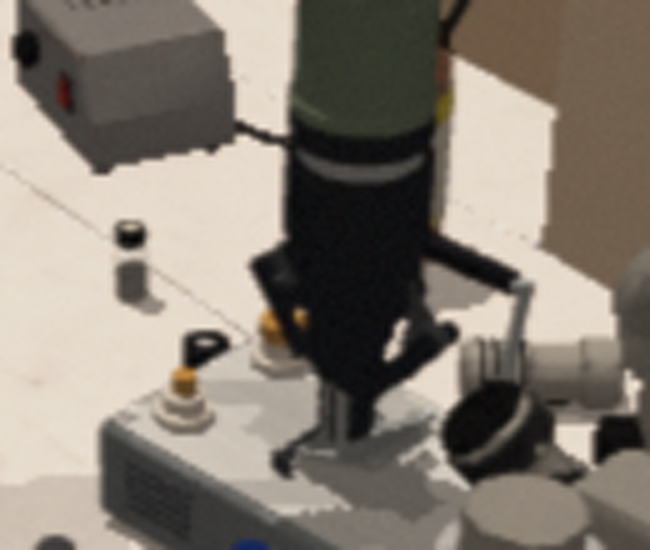

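```bash
python3 -m jog '[[[1,0,0.15,0.25,0,0,0],[1,0,0,0.1,0,0,0],[1,0,0,0,0,0,0]]]';  python3 -m jog '[[[1,0,0.1,0.1,0,0,0],[1,0,0,0,0,0,0]]]';  python3 -m jog '[[[1,0,0,0.1,0,0,0],[1,0,0,0,0,0,0]]]'
```

```text
clock: 20.65
eef_pos: [569.1, -283.8, 105.2]
ee_rot: [0.998, 0.07, -0.0, 0.0]
force: [-0.0, 0.1, -0.2]
gripper_width: -0.0
clock: 20.85
eef_pos: [569.3, -284.7, 104.2]
ee_rot: [0.998, 0.07, 0.0, -0.0]
force: [0.0, -0.4, -0.1]
gripper_width: 0.0
clock: 21.05
eef_pos: [569.2, -284.8, 103.2]
ee_rot: [0.998, 0.07, 0.0, 0.0]
force: [0.2, -0.3, 0.1]
gripper_width: 0.001
```

```bash
python3 -m jog '[[[1,0,0,0.1,0,0,0],[1,0,0,0,0,0,0]]]';  python3 - <<'E'
from h import *
st()
im,p=snap("wrist","v_w");s,_=snap("side","v_s");crop(s,270,400,140,250,"v_c",5)
E
```

```text
clock: 21.25
eef_pos: [569.2, -284.8, 102.2]
ee_rot: [0.998, 0.07, -0.0, 0.0]
force: [0.6, -1.0, 0.2]
gripper_width: -0.0
t 21.25 pos [ 569.2 -284.8  102.2] z [-0. -0. -1.] x [ 0.99  0.14 -0.  ] F [ 0.6 -1.   0.2] T [-0.01 -0.01  0.03] w -0.0 q [-0.6   0.48  1.5  -0.    1.17  0.83]
```

View pics/v_c.png

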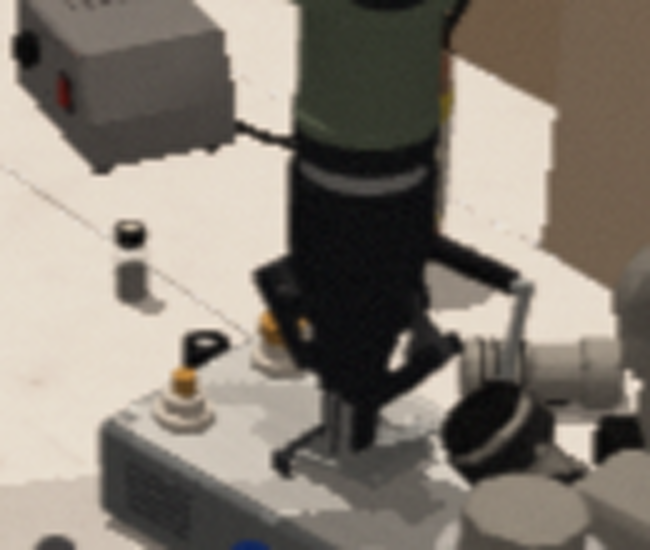

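View pics/v_w.png

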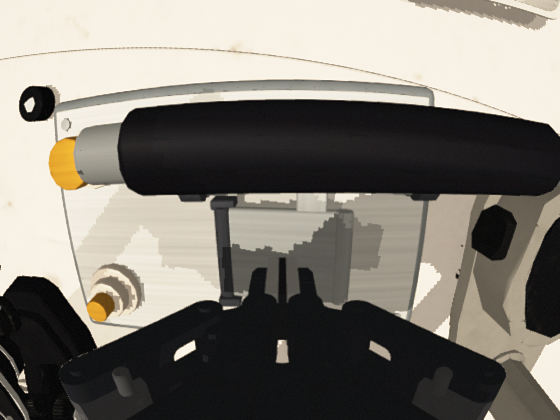

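```bash
python3 - <<'E'
from h import *
p=manip.camera_params("wrist");c=-np.array(p["R"]).T@np.array(p["t"]);s,R=st();print(c,R.T@(c-s["eef_pos"]))
E
python3 -m jog '[[[1,0,0.1,0.1,0,0,0],[1,0,0,0,0,0,0]]]'
```

```text
t 21.35 pos [ 569.2 -284.7  102.2] z [-0.  0. -1.] x [ 0.99  0.14 -0.  ] F [ 1.1 -0.3  0.1] T [-0.11 -0.03  0.02] w 0.0 q [-0.6   0.48  1.5   0.    1.17  0.83]
[ 641.12634899 -274.52228095  230.95912138] [ 7.26475492e+01  1.22982988e-02 -1.28759244e+02]
clock: 21.55
eef_pos: [569.4, -285.7, 101.1]
ee_rot: [0.998, 0.07, -0.0, -0.0]
force: [-0.0, -0.5, 1.0]
gripper_width: -0.004
```

```bash
python3 -m jog '[[[1,0,0,0.08,0,0,0],[1,0,0,0,0,0,0]]]'; 
```

```text
clock: 21.75
eef_pos: [569.4, -285.8, 100.8]
ee_rot: [0.998, 0.07, -0.0, 0.0]
force: [-0.8, 0.4, 2.6]
gripper_width: 0.0
```

```bash
python3 -m jog '[[[1,0,0,0.05,0,0,0],[1,0,0,0,0,0,0]]]'; 
```

```text
clock: 21.95
eef_pos: [569.5, -285.8, 100.7]
ee_rot: [0.998, 0.07, 0.0, 0.0]
force: [-1.3, 1.6, 4.4]
gripper_width: 0.001
```

```bash
python3 -m jog '[[[1,0,0,-0.5,0,0,0],[1,0,0,-2,0,0,0],[1,0,0,-3.5,0,0,0],[1,0,0,-4,0,0,0],[1,0,0,-4,0,0,0]]]' 60; python3 -m jog '[[[0,0,0,-2,0,0,-0.1],[0,0,0,0,0,0,-0.15],[0,0,0,0,0,0,-0.15],[0,0,0,0,0,0,-0.15],[0,0,0,0,0,0,-0.15]]]'; python3 -m jog '[[[0,0,0,0,0,0,-0.15],[0,0,0,0,0,0,-0.15],[0,0,0,0,0,0,-0.15],[0,0,0,0,0,0,-0.15],[0,0,0,0,0,0,-0.15]]]'; python3 -m jog '[[[0,0,0,0,0,0,-0.12],[0,0,0,0,0,0,0],[0,0,0,0,0,0,0]]]'; python3 - <<'E'
from h import *
st()
im,p=snap("wrist","x_w");s,_=snap("side","x_s");crop(s,250,410,130,250,"x_c",5)
snap("scene","x_sc")
E
```

```text
clock: 22.45
eef_pos: [569.0, -285.5, 240.6]
ee_rot: [0.998, 0.07, -0.0, -0.0]
force: [0.4, -0.4, 0.3]
gripper_width: -0.003
clock: 22.95
eef_pos: [569.3, -285.7, 259.7]
ee_rot: [0.912, 0.411, -0.0, -0.0]
force: [0.1, 0.9, -0.2]
gripper_width: 0.842
clock: 23.45
eef_pos: [569.3, -285.7, 259.6]
ee_rot: [0.698, 0.716, -0.0, -0.0]
force: [-0.6, 0.5, 0.0]
gripper_width: 1.003
clock: 23.75
eef_pos: [569.3, -285.7, 259.7]
ee_rot: [0.657, 0.754, 0.0, -0.0]
force: [0.4, -0.9, -0.5]
gripper_width: 1.0
t 23.75 pos [ 569.3 -285.7  259.7] z [-0.  0. -1.] x [-0.137  0.991  0.   ] F [ 0.4 -0.9 -0.5] T [-0.03 -0.02 -0.03] w 1.0 q [-0.6   0.33  1.36  0.    1.45 -0.74]
```

View pics/x_w.png

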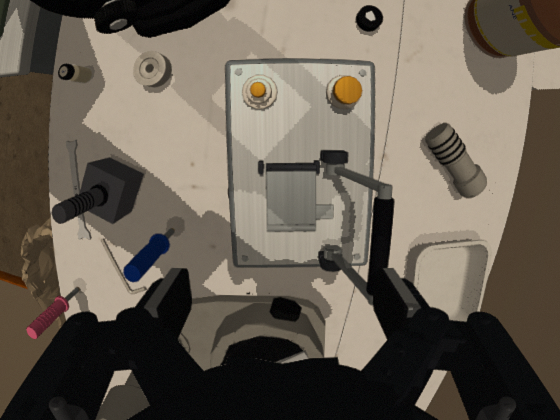

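View pics/x_c.png

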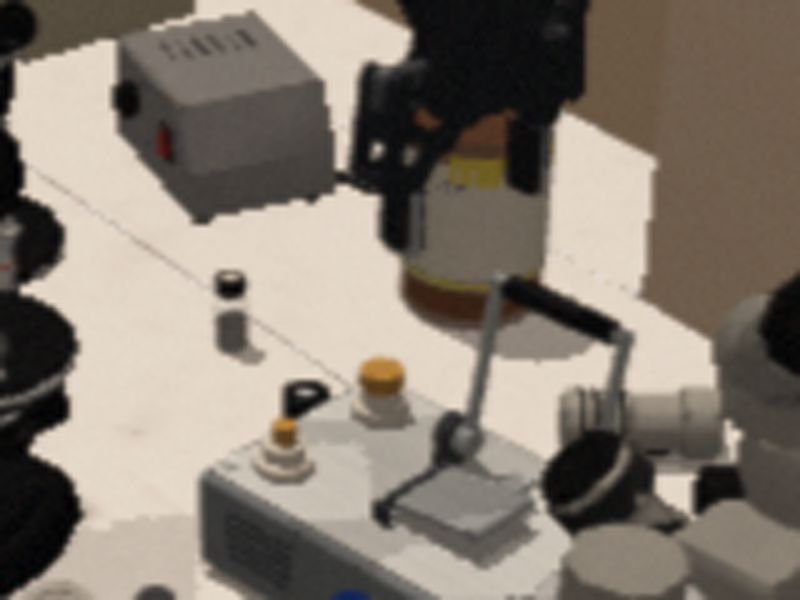

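```bash
python3 -m jog '[[[0,-0.3,1.8,0,0,0,0],[0,-0.5,2.5,0,0,0,0],[0,-0.5,2.5,0,0,0,0],[0,0,0,0,0,0,0],[0,0,0,0,0,0,0]]]'; python3 - <<'E'
from h import *
st()
im,p=snap("wrist","y_w");s,_=snap("side","y_s");crop(s,250,410,110,230,"y_c",5)
E
```

```text
clock: 24.4
eef_pos: [638.4, -288.9, 259.3]
ee_rot: [0.656, 0.755, -0.0, -0.001]
force: [0.2, -0.1, -0.0]
gripper_width: 1.001
t 24.4 pos [ 638.4 -288.9  259.3] z [-0.001  0.    -1.   ] x [-0.139  0.99   0.001] F [ 0.2 -0.1 -0. ] T [ 0.03 -0.03 -0.  ] w 1.001 q [-0.55  0.46  1.17 -0.    1.5  -0.69]
```

View pics/y_w.png

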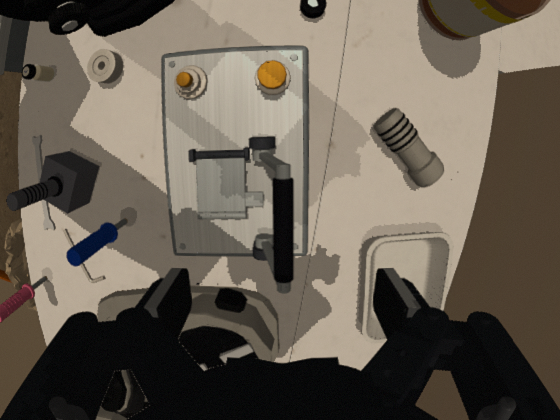

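View pics/y_c.png

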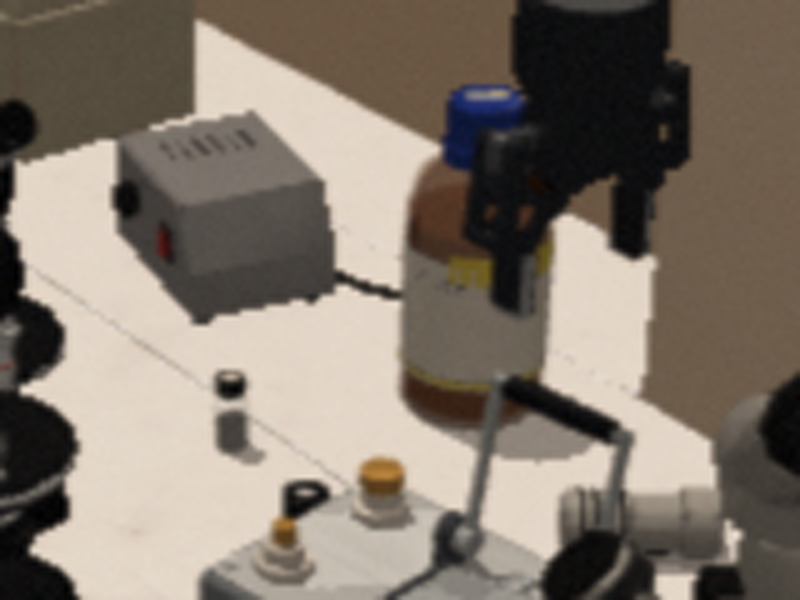

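```bash
python3 - <<'E'
from h import *
import pickle
np.set_printoptions(precision=1,suppress=True)
p=pickle.load(open("pics/y_w.pkl","rb"))
print("bar", atz("wrist",284,178,183,p),atz("wrist",284,281,183,p))
for a in ((343,62),(333,50)):
  for b in ((405,197),(446,194)): print(tri([("scene",*a),("side",*b)]))
E
```

```text
bar [ 635.4 -252.2  183. ] [ 645.7 -324.7  183. ]
(array([ 494.2, -554.2,  352. ]), [2.9253983846832776, 2.925398384683426])
(array([ 528. , -605.2,  347. ]), [24.521600678076304, 24.521600678076283])
(array([ 515.1, -553.3,  365.8]), [26.940222227777166, 26.940222227777078])
(array([ 551. , -604.6,  360.2]), [0.11066844752842278, 0.11066844752861235])
```

```bash
python3 -m jog '[[[0,0,0.15,2,0,0,0],[0,0,0,2.5,0,0,0],[0,0,0,2.2,0,0,0],[0,0,0,1.2,0,0,0],[0,0,0,0,0,0,0]]]'; python3 -m jog '[[[0,0,0,0,0,0,0],[0,0,0,0,0,0,0]]]'; python3 - <<'E'
from h import *
st()
im,p=snap("wrist","z_w");s,_=snap("side","z_s");crop(s,250,410,110,230,"z_c",5)
E
```

```text
clock: 25.0
eef_pos: [638.1, -288.2, 178.5]
ee_rot: [0.656, 0.755, -0.0, -0.002]
force: [-0.7, -0.0, 0.0]
gripper_width: 0.997
clock: 25.2
eef_pos: [640.9, -289.6, 183.1]
ee_rot: [0.656, 0.755, 0.0, 0.002]
force: [-0.6, 0.5, -0.1]
gripper_width: 1.004
t 25.2 pos [ 640.9 -289.6  183.1] z [ 0.003 -0.002 -1.   ] x [-0.139  0.99  -0.002] F [-0.6  0.5 -0.1] T [ 0.03 -0.02  0.01] w 1.004 q [-0.55  0.52  1.25 -0.    1.37 -0.69]
```

View pics/z_w.png

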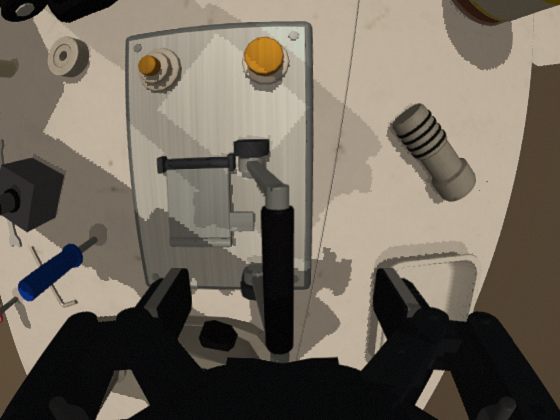

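View pics/z_c.png

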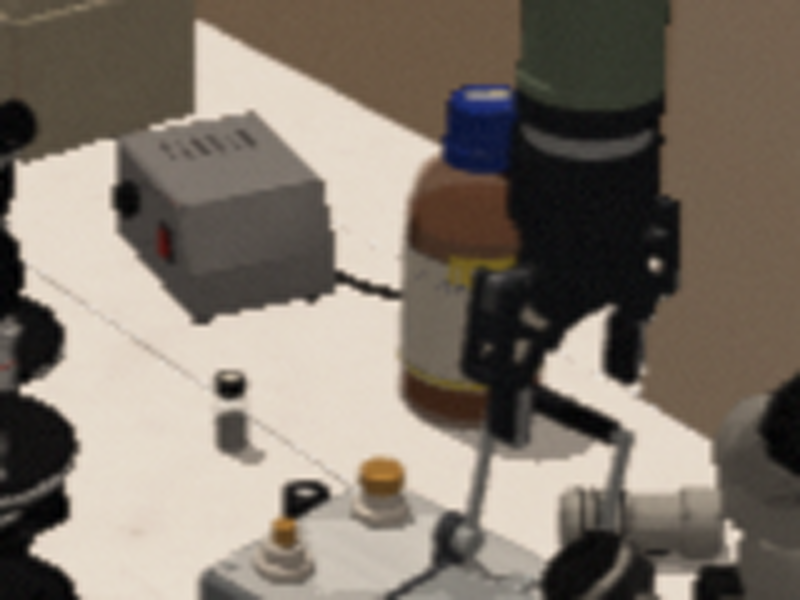

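```bash
python3 -m jog '[[[0,0,-0.2,0.5,0,0,0],[0.3,0,0,0,0,0,0],[0.6,0,0,0,0,0,0],[0.8,0,0,0,0,0,0],[0.9,0,0,0,0,0,0]]]' 30; python3 -m jog '[[[1,0,0,0,0,0,0],[1,0,0,0,0,0,0],[1,0,0,0,0,0,0]]]' 40;  python3 - <<'E'
from h import *
st()
im,p=snap("wrist","A_w");s,_=snap("side","A_s");crop(s,250,410,110,230,"A_c",5)
E
```

```text
clock: 25.8
eef_pos: [638.1, -289.2, 176.0]
ee_rot: [0.656, 0.755, 0.0, 0.0]
force: [-0.0, 0.7, -0.1]
gripper_width: 0.324
clock: 26.1
eef_pos: [638.7, -289.2, 176.2]
ee_rot: [0.656, 0.755, 0.0, 0.001]
force: [1.5, 0.4, -0.6]
gripper_width: 0.15
t 26.1 pos [ 638.7 -289.2  176.2] z [ 0.002 -0.    -1.   ] x [-0.14  0.99 -0.  ] F [ 1.5  0.4 -0.6] T [ 0.04 -0.4   0.04] w 0.15 q [-0.55  0.52  1.26  0.    1.35 -0.69]
```

View pics/A_w.png

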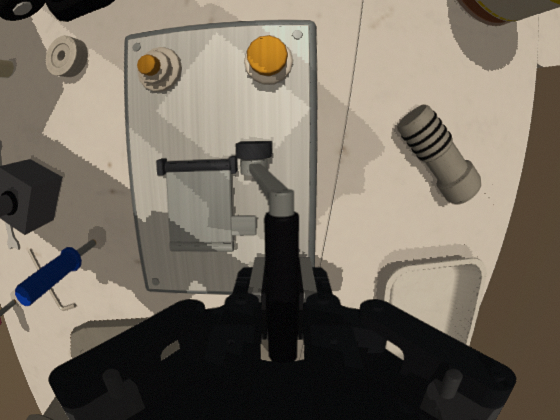

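View pics/A_c.png

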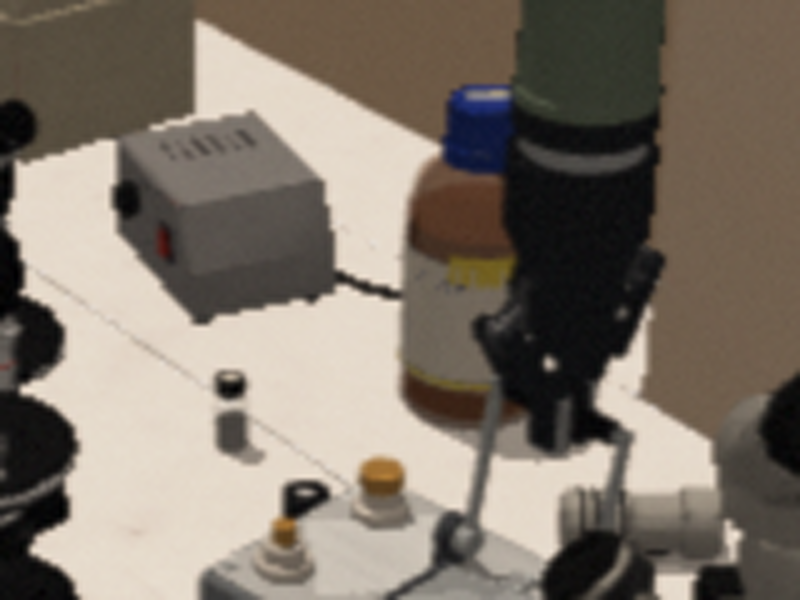

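```bash
python3 -m jog '[[[1,0,-0.47,-0.07,0,0,0],[1,0,-0.47,-0.07,0,0,0],[1,0,-0.47,-0.03,0,0,0],[1,0,-0.47,-0.02,0,0,0],[1,0,0,0,0,0,0]]]' 40; python3 - <<'E'
from h import *
st()
E
```

```text
clock: 26.7
eef_pos: [621.0, -291.8, 178.9]
ee_rot: [0.656, 0.755, 0.002, 0.002]
force: [7.0, 1.3, -1.5]
gripper_width: 0.148
t 26.7 pos [ 621.  -291.8  178.9] z [ 0.006 -0.001 -1.   ] x [-0.139  0.99  -0.001] F [ 7.   1.3 -1.5] T [ 0.12 -1.3   0.05] w 0.148 q [-0.57  0.49  1.31  0.    1.34 -0.71]
```

```bash
python3 -m jog '[[[1,0,-0.95,0.05,0,0,0],[1,0,-0.94,0.14,0,0,0],[1,0,-0.92,0.24,0,0,0],[1,0,-0.89,0.33,0,0,0],[1,0,0,0,0,0,0]]]' 40; python3 - <<'E'
from h import *
st()
s,_=snap("side","B_s");crop(s,250,410,110,230,"B_c",5)
E
```

```text
clock: 27.2
eef_pos: [585.1, -297.3, 174.5]
ee_rot: [0.656, 0.755, 0.002, 0.004]
force: [3.8, 2.9, 8.3]
gripper_width: 0.149
t 27.2 pos [ 585.1 -297.3  174.5] z [ 0.008 -0.002 -1.   ] x [-0.139  0.99  -0.003] F [3.8 2.9 8.3] T [ 0.54 -0.85  0.1 ] w 0.149 q [-0.6   0.43  1.4   0.    1.3  -0.74]
```

View pics/B_c.png

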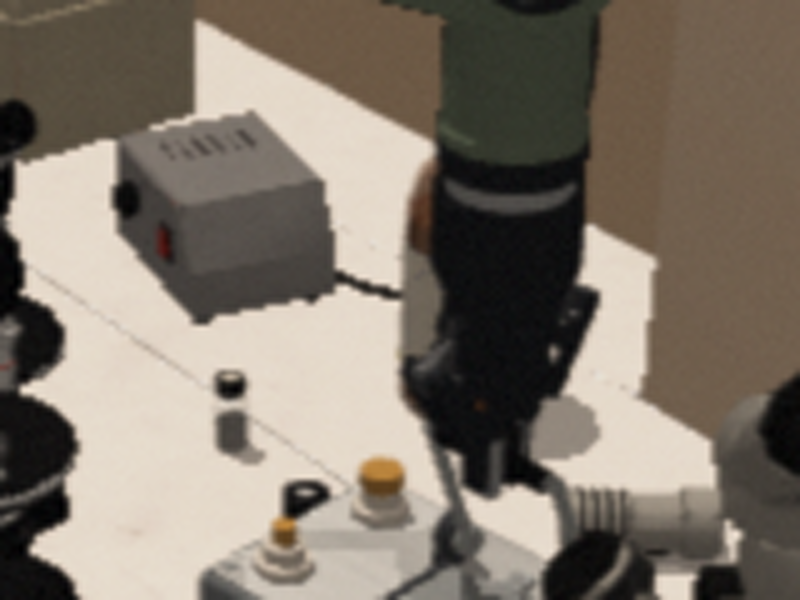

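```bash
python3 -m jog '[[[1,0,-0.86,0.41,0,0,0],[1,0,-0.81,0.5,0,0,0],[1,0,-0.76,0.57,0,0,0],[1,0,0,0,0,0,0],[1,0,0,0,0,0,0]]]' 50; python3 - <<'E'
from h import *
st()
E
```

```text
clock: 27.75
eef_pos: [562.0, -300.7, 159.1]
ee_rot: [0.656, 0.755, 0.002, 0.004]
force: [6.8, 3.3, 6.2]
gripper_width: 0.142
t 27.75 pos [ 562.  -300.7  159.1] z [ 0.009 -0.002 -1.   ] x [-0.139  0.99  -0.004] F [6.8 3.3 6.2] T [ 0.44 -1.22  0.13] w 0.142 q [-0.63  0.41  1.47  0.    1.26 -0.77]
```

```bash
python3 -m jog '[[[1,0,-0.35,0.32,0,0,0],[1,0,-0.35,0.33,0,0,0],[1,0,-0.31,0.35,0,0,0],[1,0,-0.31,0.36,0,0,0],[1,0,0,0,0,0,0]]]' 50; python3 -m jog '[[[1,0,0,0,0,0,0],[1,0,0,0,0,0,0]]]'; python3 - <<'E'
from h import *
st()
s,_=snap("side","C_s");crop(s,250,410,130,250,"C_c",5); w,_=snap("wrist","C_w")
E
```

```text
clock: 28.25
eef_pos: [549.8, -302.6, 146.3]
ee_rot: [0.656, 0.755, 0.003, 0.005]
force: [8.3, 4.0, 9.7]
gripper_width: 0.147
clock: 28.45
eef_pos: [550.1, -302.5, 146.6]
ee_rot: [0.656, 0.755, 0.003, 0.005]
force: [8.0, 3.7, 8.6]
gripper_width: 0.142
t 28.45 pos [ 550.1 -302.5  146.6] z [ 0.012 -0.003 -1.   ] x [-0.14   0.99  -0.004] F [8.  3.7 8.6] T [ 0.66 -1.44  0.06] w 0.142 q [-0.64  0.4   1.51  0.01  1.23 -0.78]
```

View pics/C_c.png

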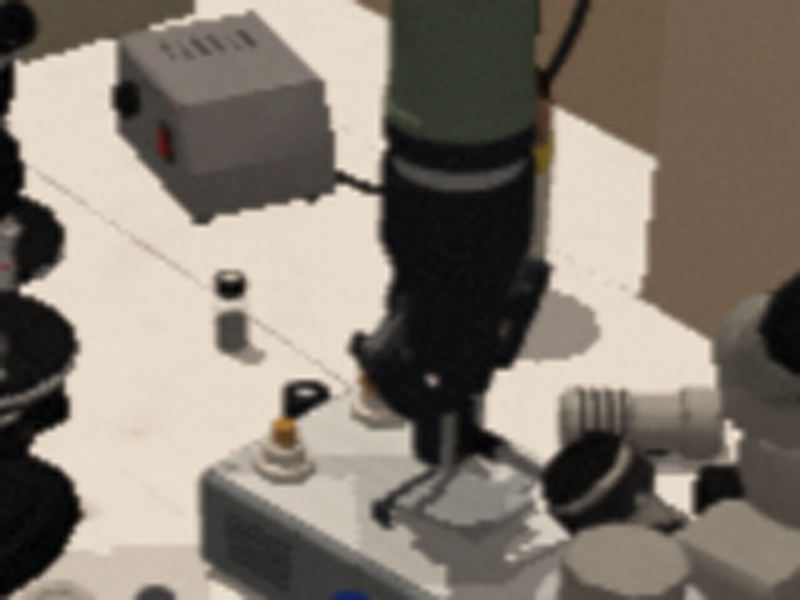

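View pics/C_w.png

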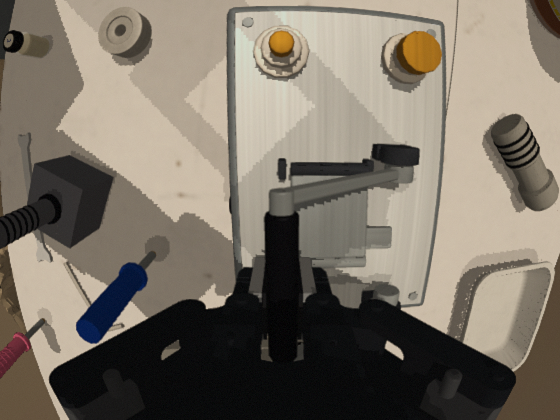

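```bash
python3 -m jog '[[[1,0,-0.19,0.23,0,0,0],[1,0,0,0,0,0,0]]]' 60; python3 -m jog '[[[1,0,-0.19,0.23,0,0,0],[1,0,0,0,0,0,0]]]'
```

```text
clock: 28.75
eef_pos: [548.7, -302.8, 145.0]
ee_rot: [0.656, 0.755, 0.003, 0.006]
force: [7.0, 4.2, 11.1]
gripper_width: 0.138
clock: 28.95
eef_pos: [546.7, -303.1, 142.0]
ee_rot: [0.656, 0.755, 0.003, 0.006]
force: [10.0, 4.1, 8.8]
gripper_width: 0.14
```

```bash
python3 -m jog '[[[1,0,-0.12,0.16,0,0,0],[1,0,0,0,0,0,0]]]'
```

```text
clock: 29.15
eef_pos: [546.6, -303.1, 141.8]
ee_rot: [0.656, 0.755, 0.004, 0.007]
force: [9.4, 5.6, 11.9]
gripper_width: 0.144
```

```bash
python3 -m jog '[[[1,0,-0.1,0.13,0,0,0],[1,0,0,0,0,0,0],[1,0,0,0,0,0,0]]]'; python3 - <<'E'
from h import *
st()
s,_=snap("side","D_s");crop(s,250,410,130,250,"D_c",5); w,_=snap("wrist","D_w");snap("scene","D_sc")
st()
E
```

```text
clock: 29.45
eef_pos: [546.5, -303.2, 141.7]
ee_rot: [0.656, 0.755, 0.004, 0.007]
force: [8.7, 7.0, 15.5]
gripper_width: 0.149
t 29.45 pos [ 546.5 -303.2  141.7] z [ 0.017 -0.003 -1.   ] x [-0.14   0.99  -0.006] F [ 8.7  7.  15.5] T [ 1.15 -1.58  0.09] w 0.149 q [-0.65  0.4   1.52  0.01  1.21 -0.79]
t 29.6 pos [ 546.5 -303.2  141.7] z [ 0.017 -0.003 -1.   ] x [-0.14   0.99  -0.006] F [10.2  7.3 15.7] T [ 1.12 -1.64  0.06] w 0.143 q [-0.65  0.4   1.52  0.01  1.21 -0.79]
```

View pics/D_w.png

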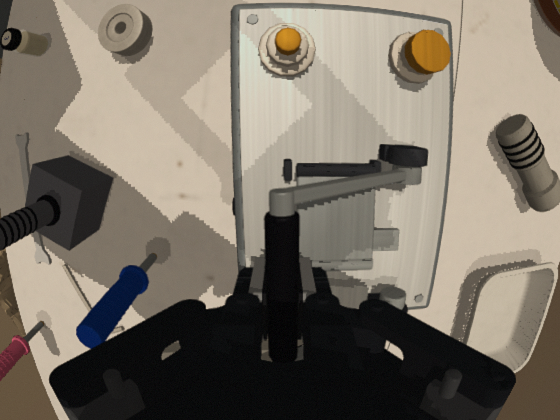

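View pics/D_s.png

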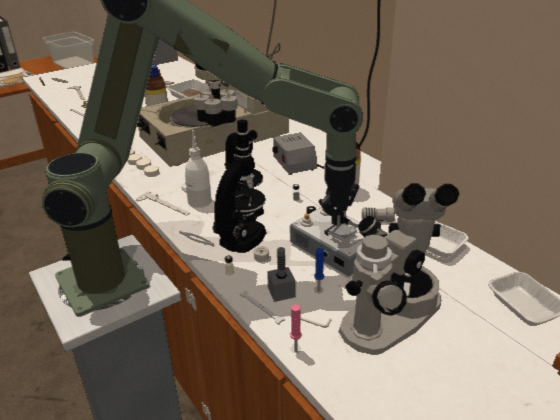

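```bash
python3 - <<'E'
from h import *
print(manip.close_job()); st()
E
```

```text
the job is handed in; nothing more can be done
None
the job is handed in; nothing more can be done
```

The job is done in the order asked and handed in at about 29.6 s of the 72 s allowed. I don't have a verdict, because handing in reports none.

- **Earthing:** I took the grey probe from the stand and left the blue and pink look-alikes alone. Its tip touched the broad terminal first, then the narrow one. The force was about 5 N each time, and both contacts came at the same height. The wrist images showed the tip close to centred on both.
- **Probe back:** I put the probe back at the height where I had gripped it, felt slight contact and released it. The side and wrist images after release show it upright with its collar on the stand.
- **Catch:** I folded it flat to the unit's right until the force rose at its end position, before touching the lever. The images show it lying flat.
- **Lever:** I gripped the cross-bar and pulled it along its arc to within 1 mm of the calculated stop. Further commanded motion there only raised the force and did not move the lever. The gripper still holds it there, with grip set to 60 N and about 20 N of total force on the tool at the last reading.

I judged the stop from position, force and images, because the lever angle can't be read directly. The bystanders I could pick out in the last images, such as the vial and the weight, looked unmoved by eye; I did not measure them. No check failed. The cameras disagreed by up to about 8 mm on some positions, so I settled the contacts by force.

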